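# Load the battery chassis and hold its cover over the screw pillars

### The job

Stand one battery cell fully home in well 1 of the chassis (one dot, next to the lone pillar), and only then the other cell in well 2 (two dots), without knocking a cell over. Then pick up the cover plate by its handle and hold it level, hovering about a centimetre above the three pillars and touching neither them nor the cells, with each of its three holes centred over its pillar's threaded hole so that a colleague can put in the screws; finish while still holding it there. Leave the reel, the jar and the screwdriver where they are.

Things in the scene. Friction and masses are not known exactly. Their poses are not given: they have to be found in the camera images.
- chassis: grey battery chassis of a bench tool, fixed to the bench: a block 164 x 116 mm, 30 mm high, with two round wells in its top on its long middle line and three brass pillars, 18 mm in diameter, rising 60 mm from it (tops 90 mm above the bench). Origin at the centre of its underside, on the bench; x along the long side towards the lone pillar, z up. In front of the robot, x within 0.5 rad of world x
- well1 (a point): centre of the mouth of well number 1 (one black dot beside it), the well next to the lone pillar: a round well 29 mm wide with a slightly chamfered mouth, 22 mm deep, its mouth 30 mm above the bench; at (+26, 0) mm in the chassis' x, y. A seated cell stands on the well's floor, 8 mm above the bench, and sticks 43 mm out of the block (top at 73 mm); axes as the chassis
- well2 (a point): the same for well number 2 (two black dots beside it), the well nearer the two pillars, at (-26, 0) mm in the chassis' x, y; the same size and depth
- thread0 (a point): centre of the 6 mm threaded hole in the flat top of the brass pillar at the left (+y) corner of the two-pillar end, 18 mm in diameter, 90 mm above the bench; at (-62, +38) mm in the chassis' x, y
- thread1 (a point): centre of the 6 mm threaded hole in the flat top of the brass pillar at the right (-y) corner of the two-pillar end, 18 mm in diameter, 90 mm above the bench; at (-62, -38) mm in the chassis' x, y
- thread2 (a point): centre of the 6 mm threaded hole in the flat top of the lone brass pillar in the middle of the other end, 18 mm in diameter, 90 mm above the bench; at (+62, 0) mm in the chassis' x, y
- cellA_center (a point): centre, half-way up, of one of two identical loose black battery cells, 26 mm in diameter and 65 mm tall, about 95 g (0.8 to 1.2 times that), standing upright on the bench to the right; the cell's own z axis runs up along it; both ends of the cells are alike for this job. Either cell may go in either well. Grip it by its upper half
- cellB_center (a point): centre, half-way up, of one of two identical loose black battery cells, 26 mm in diameter and 65 mm tall, about 95 g (0.8 to 1.2 times that), standing upright on the bench to the right; the cell's own z axis runs up along it; both ends of the cells are alike for this job. Either cell may go in either well. Grip it by its upper half
- cover_grip (a point): centre of the black handle bar of the loose aluminium cover (plate 150 x 102 x 5 mm, 0.22 to 0.37 kg), lying handle up at the left. Bar 70 mm long (x), 14 wide (y), 18 high, its centre 39 mm above the plate's underside, over the plate's centre, on two 14 mm square legs near its ends; 25 mm free under the bar. x along the long side to the end with the single hole, within 0.6 rad of world x; z up
- hole0 (a point): centre of one of the three 14 mm screw holes of the cover plate, on the plate's underside, at (-62, +38) mm from the plate's centre in the plate's own x, y; it belongs over thread0
- hole1 (a point): centre of one of the three 14 mm screw holes of the cover plate, on the plate's underside, at (-62, -38) mm from the plate's centre in the plate's own x, y; it belongs over thread1
- hole2 (a point): centre of one of the three 14 mm screw holes of the cover plate, on the plate's underside, at (+62, 0) mm from the plate's centre in the plate's own x, y; it belongs over thread2
- reel: bystander: grey solder reel, 60 mm in diameter, 45 mm high, standing on the bench beyond the chassis; origin at the centre of its underside
- jar: bystander: glass screw jar with steel lid, 56 mm in diameter, 70 mm high, far left of the chassis; origin at the centre of its underside
- driver: bystander: screwdriver lying on the bench to the right of the cells; origin below the middle of the tool
Mind the look-alikes: they are no part of the job. What is meant by the part that bears cover_grip is not orange, and is the larger of those in its own colour.

How it is judged:
On the way, in this order (a step that is already met when the one before it is completed fails the run):
1. one cell stands home in well 1 while well 2 is still empty (((horizontal distance between cellA_center and well1 below 0.006 m and z of cellA_center in the frame of well1 between 0.006 and 0.0145 m and angle between cellA_center's own z axis and vertical below 0.2 rad) or (horizontal distance between cellB_center and well1 below 0.006 m and z of cellB_center in the frame of well1 between 0.006 and 0.0145 m and angle between cellB_center's own z axis and vertical below 0.2 rad)) and horizontal distance between each of cellA_center, cellB_center and well2 above 0.02 m), for 0.2 s.
2. both wells hold a cell, fully home, and the cells are let go (((horizontal distance between cellA_center and well1 below 0.006 m and z of cellA_center in the frame of well1 between 0.006 and 0.0145 m and angle between cellA_center's own z axis and vertical below 0.2 rad) or (horizontal distance between cellB_center and well1 below 0.006 m and z of cellB_center in the frame of well1 between 0.006 and 0.0145 m and angle between cellB_center's own z axis and vertical below 0.2 rad)) and ((horizontal distance between cellA_center and well2 below 0.006 m and z of cellA_center in the frame of well2 between 0.006 and 0.0145 m and angle between cellA_center's own z axis and vertical below 0.2 rad) or (horizontal distance between cellB_center and well2 below 0.006 m and z of cellB_center in the frame of well2 between 0.006 and 0.0145 m and angle between cellB_center's own z axis and vertical below 0.2 rad)) and contact force between the fingers and cellA below 0.2 N and contact force between the fingers and cellB below 0.2 N), for 0.2 s.
At the end, for the whole second after the job is handed in: A cell stands home and upright in each well (within 6 mm of its axis); the fingers hold the cover at rest, level within 0.1 rad, its underside 3 to 20 mm above all three pillar tops, each hole within 4 mm sideways of its threaded hole, touching neither chassis nor cells (((horizontal distance between cellA_center and well1 below 0.006 m and z of cellA_center in the frame of well1 between 0.006 and 0.0145 m and angle between cellA_center's own z axis and vertical below 0.2 rad) or (horizontal distance between cellB_center and well1 below 0.006 m and z of cellB_center in the frame of well1 between 0.006 and 0.0145 m and angle between cellB_center's own z axis and vertical below 0.2 rad)) and ((horizontal distance between cellA_center and well2 below 0.006 m and z of cellA_center in the frame of well2 between 0.006 and 0.0145 m and angle between cellA_center's own z axis and vertical below 0.2 rad) or (horizontal distance between cellB_center and well2 below 0.006 m and z of cellB_center in the frame of well2 between 0.006 and 0.0145 m and angle between cellB_center's own z axis and vertical below 0.2 rad)) and horizontal distance between hole0 and thread0 below 0.004 m and horizontal distance between hole1 and thread1 below 0.004 m and horizontal distance between hole2 and thread2 below 0.004 m and z of hole0 in the frame of thread0 between 0.003 and 0.02 m and z of hole1 in the frame of thread1 between 0.003 and 0.02 m and z of hole2 in the frame of thread2 between 0.003 and 0.02 m and angle between cover_grip's own z axis and vertical below 0.1 rad and linear speed of cover below 0.02 m/s and contact force between cover and chassis below 0.05 N and contact force between cover and cellA below 0.05 N and contact force between cover and cellB below 0.05 N and contact force between the fingers and cover above 1 N); the arm keeps its last pose, push and grip.
It fails at once if the reel is moved more than 20 mm (distance of reel from where it was at the start of the episode above 0.02 m).
It fails at once if the jar is moved more than 20 mm (distance of jar from where it was at the start of the episode above 0.02 m).
It fails at once if the driver is moved more than 20 mm (distance of driver from where it was at the start of the episode above 0.02 m).
It fails at once if a battery cell is knocked over (tipped more than 0.7 rad) (angle between cellA_center's own z axis and vertical above 0.7 rad).
It fails at once if a battery cell is knocked over (tipped more than 0.7 rad) (angle between cellB_center's own z axis and vertical above 0.7 rad).
It also fails if it takes over 72 s, if anything falls off the work surface, if the arm or the gripper's body presses on something with over 40 N, if the wrist force passes 120 N, or if a joint passes its speed limit or range.

### The arm

A 6-joint arm with a two-finger parallel gripper is mounted at the origin on the work surface. World frame = base frame: x ahead of the robot, y to its left, z up, the work surface at z = 0. Lengths are in m, angles in rad, forces in N, time in s.
With the tool pointing down it reaches from about 0.35 to 0.95 m from the base axis. Payload 17.4 kg.
Tool frame: the origin (TCP) lies between the finger pads; the fingertips stand 11 mm ahead of it and the grasp point (between the pads) lies 8 mm behind it; z points along the fingers, y is the direction in which the jaws open and shut (so a half turn about z gives the same grasp; the last joint's range is limited). The gripper opens to 93 mm and grips with 3 to 60 N. Pads are 15 mm wide; open, the fingers measure 128 mm over their backs; the gripper's body (75 mm by 188 mm) begins 65 mm behind the grasp point.
Start: joints at [1.221, 0.116, 1.442, -0, 1.584, -0.038], TCP at [0.207, 0.642, 0.23] pointing down, gripper open.
Joint ranges: [-2.83, 2.83], [-0.83, 2.19], [0.07, 2.5], [-1.14, 4.28], [0.01, 3], [-2.97, 2.97]. Speed limits (rad/s): [1.89, 1.89, 2.22, 3.14, 3.14, 3.14].

### API

Orientations are given as a unit quaternion [w, x, y, z].
In Python, from rig import ctrl, optics gives the robot as it stands.
- The arm moves only by the tool apply_moves, never from a script. Its argument "targets" is a list of rows, each a list of 7 numbers: the shift along the tool's x, y, z in mm, then the turn, a rotation vector about the tool's x, y, z in rad, then the opening, from 0 (shut) to 1 (fully open). In form: [[tx, ty, tz, rx, ry, rz, claw], ...]. A call has exactly 8 rows; each row shifts and turns the commanded pose from where the row before left it, along the tool's axes as they then stand; what a row does not reach is not made up. A row lasts 1/12 s, in which the tool goes at most 41.7 mm and 7.16 degrees, less where a joint would pass 70% of its speed; a pose out of reach is approached as far as the arm can. A call is refused whole if a number of a shift passes 41.7 or a number of a turn 0.125, either way. A call with a gripper value outside its range is refused whole. The fingers move at their own pace and stop on an object; "newtons" is the grip in N (left out, the last holds). Time passes only in rows, so rows that do not move let the fingers close, or fill a call up. It gives the time, the measured TCP pose, the force and the opening at its end, in the units of the state.
- ctrl.state(): the state, without advancing time (a new reading comes with each control period).
- optics.get_image(name): name is "side" or "top" or "wrist"; returns a dict with "img" (384x512x3 uint8, red, green, blue), "fx", "fy", "cx", "cy" (pixels), "R" (3x3) and "t" (3): a world point X has camera coordinates R X + t. Camera axes: x right, y down, z forward; pixel columns grow to the right and rows downward; lengths in m; the calibration is good to about 2 mm. A picture is of the moment at which its call begins. There is no depth.
- ctrl.job_done(): hands the job in, once; it reports no verdict.
The state is a dict: "clock": time; "q": joint angles; "dq": joint speeds; "joint_efforts": joint torques, N m; "position": TCP position; "ee_rot": TCP orientation; "wrist_force": force on the tool from outside, world axes, zero at the start; "moment": the same for the moment, N m; "grip_width": finger opening in m.
Only numpy, scipy, OpenCV 4.12 (cv2) and the standard library are available. Lean on these libraries where they do the work, as an engineer would, in place of code of your own. Each camera call takes 0.05 s, during which the arm holds its last target.

## Working session

There is one attempt and no reset: what is moved stays moved. The work goes in short steps, Python scripts to look and compute and a tool call to move; the robot and the scene stay as the last step left them, time stands still between calls to the robot, and variables do not carry over. Pictures are saved under pics/ and viewed, and the job is handed in when it is done.

Besides the shell and the picture viewer there is one more tool, called after "Request:" by a JSON object that holds its "fn" and its "kwargs". apply_moves: Moves the arm, as the interface text tells. Its arguments: {"type":"object","properties":{"targets":{"type":"array"},"newtons":{"type":"number"}},"required":["targets"]}

```bash
ls; mkdir -p pics
python3 - <<'E'
from rig import ctrl, optics
import cv2
s=ctrl.state(); print(s)
for n in ["side","top","wrist"]:
    d=optics.get_image(n); cv2.imwrite(f"pics/{n}0.png",d["img"][:,:,::-1]); print(n,{k:(v if k!='img' else 0) for k,v in d.items()})
E
```

```text
pics
{'clock': 0.0, 'q': array([ 1.22121244e+00,  1.16508569e-01,  1.44223379e+00, -1.57833355e-05,
        1.58397570e+00, -3.78190968e-02]), 'dq': array([ 4.73082896e-04,  2.84432601e-04,  1.06185261e-03, -8.84845570e-05,
        3.48521212e-04, -1.72586684e-03]), 'joint_efforts': array([ 2.73160025e-03, -7.21259379e+01, -6.22615671e+01,  7.83024123e-02,
        2.34964670e-02, -6.89486842e-05]), 'position': array([0.20701487, 0.64229085, 0.22890948]), 'ee_rot': array([-1.00573004e-04,  1.55251928e-01,  9.87874750e-01, -5.53700473e-04]), 'wrist_force': array([ 0.24289866, -0.28808219, -0.57885982]), 'moment': array([-0.03175548,  0.04512794, -0.00732837]), 'grip_width': 0.09316303642836461}
side {'img': 0, 'fx': 418.62217154689034, 'fy': 418.62217154689034, 'cx': 258.9554755896641, 'cy': 193.2920617621151, 'R': array([[ 0.85188391, -0.523627  , -0.0104197 ],
       [-0.37919392, -0.60293974, -0.70190857],
       [ 0.36125583,  0.6018957 , -0.71219084]]), 't': array([-0.4576302 ,  0.2624736 ,  1.02700091])}
top {'img': 0, 'fx': 378.9442914832168, 'fy': 378.9442914832168, 'cx': 259.11418284607504, 'cy': 193.83026096169482, 'R': array([[-0.0225565 , -0.99961512, -0.01614998],
       [-0.99775572,  0.02352737, -0.06268957],
       [ 0.06304541,  0.01469967, -0.9979024 ]]), 't': array([0.02827456, 0.53756739, 1.14863408])}
wrist {'img': 0, 'fx': 303.0356996283941, 'fy': 303.0356996283941, 'cx': 260.28829019315094, 'cy': 192.57089303433816, 'R': array([[ 3.06782633e-01,  9.51779132e-01, -9.49148976e-04],
       [ 9.13743459e-01, -2.94243375e-01,  2.80167320e-01],
       [ 2.66378127e-01, -8.68177466e-02, -9.59950713e-01]]), 't': array([-0.67518336, -0.03221796,  0.38939665])}
```

View pics/top0.png

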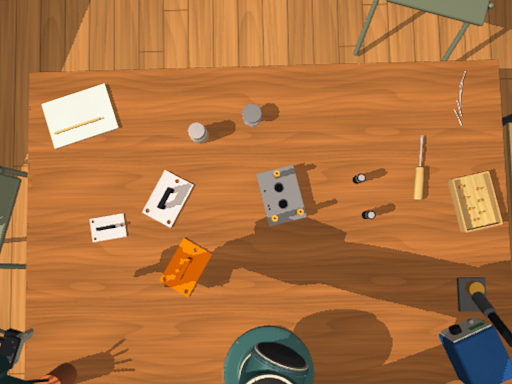

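View pics/side0.png

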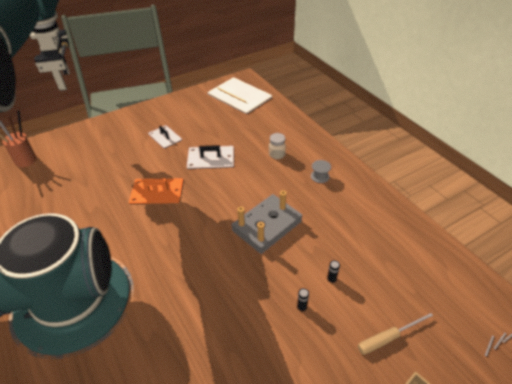

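View pics/wrist0.png

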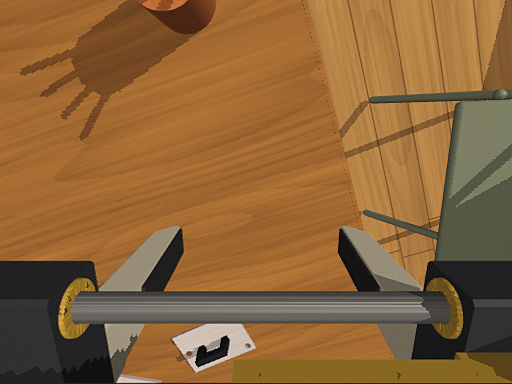

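```bash
cat > h.py <<'E'
import numpy as np, cv2
from scipy.spatial.transform import Rotation as Rt
from rig import ctrl, optics
def unproj(d,u,v,z):
    r=d["R"].T@np.array([(u-d["cx"])/d["fx"],(v-d["cy"])/d["fy"],1.0]); c=-d["R"].T@d["t"]
    return c+r*(z-c[2])/r[2]
def proj(d,X):
    p=d["R"]@np.asarray(X,float)+d["t"]; return np.array([d["fx"]*p[0]/p[2]+d["cx"],d["fy"]*p[1]/p[2]+d["cy"]])
def crop(d,u0,v0,w,h,k,name):
    c=d["img"][v0:v0+h,u0:u0+w,::-1]; cv2.imwrite("pics/"+name,cv2.resize(c,None,fx=k,fy=k,interpolation=cv2.INTER_CUBIC))
def pose():
    s=ctrl.state(); q=s["ee_rot"]; return s["position"],Rt.from_quat([q[1],q[2],q[3],q[0]])
def togo(target,yaw=None):
    """shift in tool axes mm (current orientation) and yaw turn about tool z so that tool y has world heading yaw"""
    p,R=pose(); print("shift tool mm",np.round(1000*R.inv().apply(np.array(target)-p),1))
    if yaw is not None:
        y=R.as_matrix()[:,1]; cur=np.arctan2(y[1],y[0]); d=(yaw-cur+np.pi/2)%np.pi-np.pi/2
        print("yaw now",round(cur,3),"rz (tool, down) ",round(-d,3)) 
    print("tilt tool z",np.round(R.as_matrix()[:,2],4),"pos",np.round(p,4))
E
python3 - <<'E'
from h import *
d=optics.get_image("top")
crop(d,85,160,110,140,4,"t_cov.png"); crop(d,250,155,140,80,5,"t_ch.png")
d=optics.get_image("side"); crop(d,220,180,130,140,4,"s_ch.png"); crop(d,120,110,130,100,5,"s_cov.png")
E
```

```text
(no output)
```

View pics/t_cov.png

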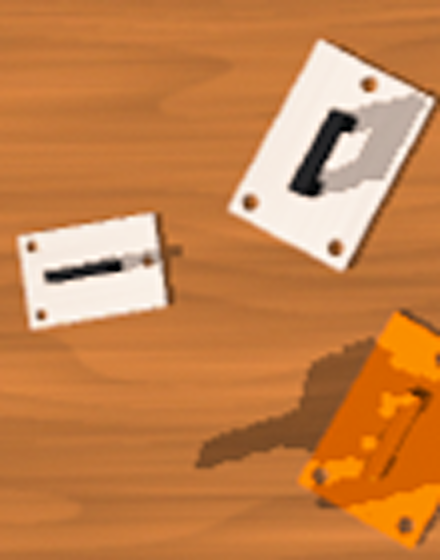

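View pics/t_ch.png

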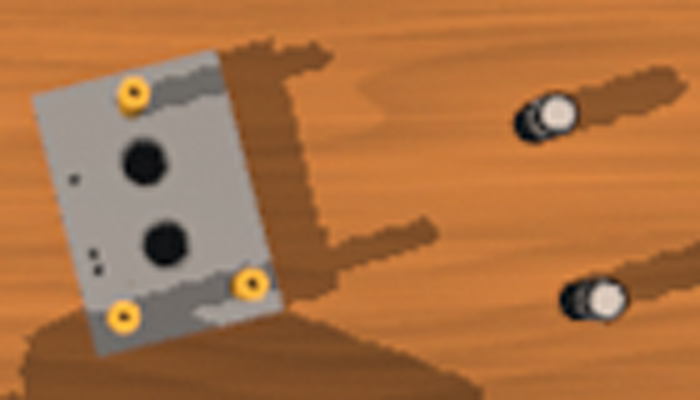

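View pics/s_ch.png

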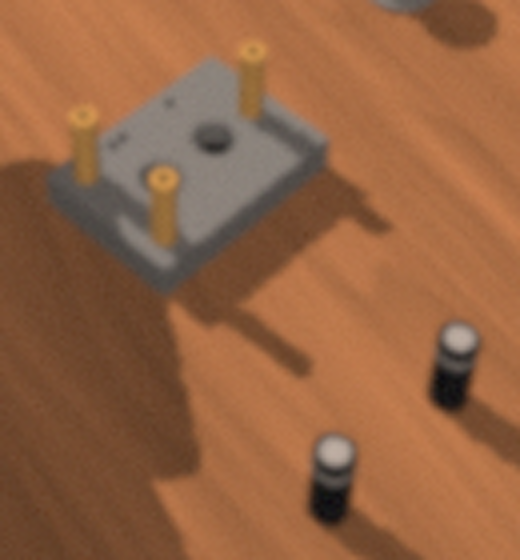

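View pics/s_cov.png

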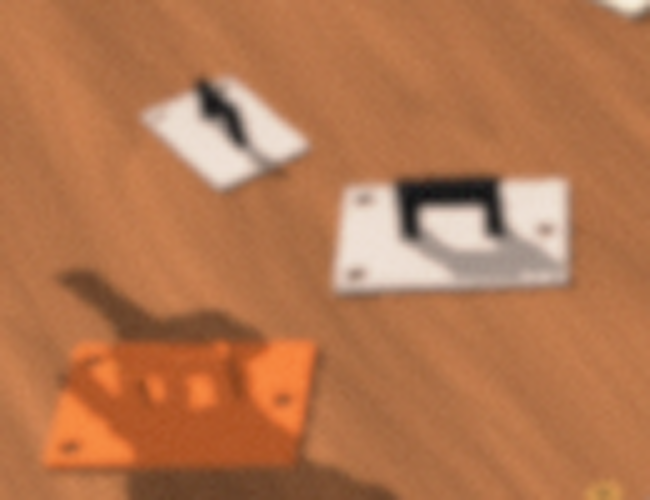

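```bash
cat >> h.py <<'E'
def fit2d(model,meas):
    m=np.array(model,float)[:,:2];w=np.array(meas)[:,:2];mc=m.mean(0);wc=w.mean(0)
    a=m-mc;b=w-wc; th=np.arctan2((a[:,0]*b[:,1]-a[:,1]*b[:,0]).sum(),(a*b).sum())
    c,s=np.cos(th),np.sin(th);Rm=np.array([[c,-s],[s,c]]);t=wc-Rm@mc
    return t,th,w-(m@Rm.T+t)
H=np.array([[-62,38],[-62,-38],[62,0]])/1000.
E
python3 - <<'E'
from h import *
np.set_printoptions(precision=4,suppress=True)
def cr(L,k,o): return [((x+.5)/k-.5+o[0],(y+.5)/k-.5+o[1]) for x,y in L]
d=optics.get_image("top")
P=cr([(123,317),(251,284),(134,94)],5,(250,155))
t,th,r=fit2d(H,[unproj(d,*p,.09) for p in P]); print("top chassis",t,th,r*1000)
C=cr([(558,114),(607,300)],5,(250,155)); print("cells",[unproj(d,*p,.065) for p in C])
W=cr([(145,162),(166,244)],5,(250,155)); print("wells",[unproj(d,*p,.03) for p in W])
K=cr([(250,202),(335,247),(369,84)],4,(85,160)); t,th,r=fit2d(H,[unproj(d,*p,.004) for p in K]); print("cover",t,th,r*1000)
d=optics.get_image("side")
P=cr([(84,117),(164,179),(253,50)],4,(220,180))
t,th,r=fit2d(H,[unproj(d,*p,.09) for p in P]); print("side chassis",t,th,r*1000)
C=cr([(459,339),(334,452)],4,(220,180)); print("cells",[unproj(d,*p,.065) for p in C])
K=cr([(364,200),(356,274),(544,230)],5,(120,110)); t,th,r=fit2d(H,[unproj(d,*p,.004) for p in K]); print("cover",t,th,r*1000)
E
```

```text
top chassis [ 0.5317 -0.0501] 0.2255040040262924 [[ 0.2028  0.0282]
 [ 0.4523  0.2115]
 [-0.655  -0.2396]]
cells [array([ 0.5764, -0.2865,  0.065 ]), array([ 0.4665, -0.3107,  0.065 ])]
wells [array([ 0.5567, -0.0441,  0.03  ]), array([ 0.5065, -0.0555,  0.03  ])]
cover [0.5322 0.3028] -0.5094272166435381 [[-0.3245  0.0371]
 [ 0.2662  0.1561]
 [ 0.0583 -0.1932]]
side chassis [ 0.532  -0.0518] 0.2335411250218764 [[ 0.1367 -0.1532]
 [-0.7652 -0.2821]
 [ 0.6286  0.4353]]
cells [array([ 0.5755, -0.2882,  0.065 ]), array([ 0.4656, -0.3115,  0.065 ])]
cover [0.5313 0.3018] -0.5101837064969211 [[ 0.3309 -0.2198]
 [ 0.4873 -0.1944]
 [-0.8181  0.4143]]
```

```bash
cat >> h.py <<'E'
def plan(target,yaw=None,n=8,claw=1.0,dec=0):
    p,R=pose(); target=np.array(target); M=R.as_matrix(); y=M[:,1]; cur=np.arctan2(y[1],y[0])
    d=0 if yaw is None else (yaw-cur+np.pi/2)%np.pi-np.pi/2
    # also level the tool: target orientation exactly down w/ heading
    th=cur+d; Mt=np.array([[np.sin(th),np.cos(th),0],[-np.cos(th),np.sin(th),0],[0,0,-1.]]);Mt[:,1]=[np.cos(th),np.sin(th),0];Mt[:,0]=np.cross(Mt[:,1],Mt[:,2])
    rv=Rt.from_matrix(M.T@Mt).as_rotvec(); cp=p.copy();cR=R; rows=[]
    for i in range(n):
        w=p+(target-p)*(i+1)/n; s=np.round(1000*cR.inv().apply(w-cp),dec); r=np.round(rv/n,3)
        rows.append([float(x) for x in s]+[float(x) for x in r]+[claw]); cp=cp+cR.apply(s/1000); cR=cR*Rt.from_rotvec(r)
    print("end",np.round(cp,4),"yaw change",round(d,3))
    for i in range(0,n,8): print(str(rows[i:i+8]).replace(".0,",","))
E
python3 - <<'E'
from h import *
d=optics.get_image("wrist"); p,R=pose(); c=-d["R"].T@d["t"]
print("cam in tool",R.inv().apply(c-p), "axes in tool\n",(d["R"]@R.as_matrix()).round(3))
plan([.53,-.05,.30],1.80,24)
E
```

```text
cam in tool [ 0.07816226  0.00055225 -0.15317148] axes in tool
 [[-0.    1.   -0.  ]
 [-0.96 -0.   -0.28]
 [-0.28  0.    0.96]]
end [ 0.5302 -0.0501  0.2996] yaw change 0.541
[[-22, -23, -3, -0, -0, -0.023, 1.0], [-21, -24, -3, -0, -0, -0.023, 1.0], [-20, -24, -3, -0, -0, -0.023, 1.0], [-20, -25, -3, -0, -0, -0.023, 1.0], [-20, -25, -3, -0, -0, -0.023, 1.0], [-19, -26, -3, -0, -0, -0.023, 1.0], [-18, -26, -3, -0, -0, -0.023, 1.0], [-17, -27, -2, -0, -0, -0.023, 1.0]]
[[-17, -27, -3, -0, -0, -0.023, 1.0], [-17, -27, -3, -0, -0, -0.023, 1.0], [-16, -28, -3, -0, -0, -0.023, 1.0], [-15, -28, -3, -0, -0, -0.023, 1.0], [-14, -28, -3, -0, -0, -0.023, 1.0], [-14, -29, -3, -0, -0, -0.023, 1.0], [-13, -29, -3, -0, -0, -0.023, 1.0], [-13, -29, -3, -0, -0, -0.023, 1.0]]
[[-12, -29, -3, -0, -0, -0.023, 1.0], [-11, -30, -3, -0, -0, -0.023, 1.0], [-10, -30, -3, -0, -0, -0.023, 1.0], [-10, -31, -3, -0, -0, -0.023, 1.0], [-9, -30, -3, -0, -0, -0.023, 1.0], [-8, -31, -3, -0, -0, -0.023, 1.0], [-8, -31, -2, -0, -0, -0.023, 1.0], [-7, -31, -3, -0, -0, -0.023, 1.0]]
```

Request:
{"fn": "apply_moves", "kwargs": {"targets": [[-22,-23,-3,0,0,-0.023,1],[-21,-24,-3,0,0,-0.023,1],[-20,-24,-3,0,0,-0.023,1],[-20,-25,-3,0,0,-0.023,1],[-20,-25,-3,0,0,-0.023,1],[-19,-26,-3,0,0,-0.023,1],[-18,-26,-3,0,0,-0.023,1],[-17,-27,-2,0,0,-0.023,1]], "newtons": 15}}

```text
clock: 1.07
position: [0.3146, 0.41, 0.253]
ee_rot: [0.0, 0.063, 0.998, 0.0]
wrist_force: [1.6, 1.2, -1.1]
grip_width: 0.093
```

Request:
{"fn": "apply_moves", "kwargs": {"targets": [[-17,-27,-3,0,0,-0.023,1],[-17,-27,-3,0,0,-0.023,1],[-16,-28,-3,0,0,-0.023,1],[-15,-28,-3,0,0,-0.023,1],[-14,-28,-3,0,0,-0.023,1],[-14,-29,-3,0,0,-0.023,1],[-13,-29,-3,0,0,-0.023,1],[-13,-29,-3,0,0,-0.023,1]]}}

```text
clock: 1.73
position: [0.4228, 0.1792, 0.2771]
ee_rot: [0.0, -0.029, 1.0, 0.0]
wrist_force: [0.6, 0.6, -0.6]
grip_width: 0.0931
```

Request:
{"fn": "apply_moves", "kwargs": {"targets": [[-12,-29,-3,0,0,-0.023,1],[-11,-30,-3,0,0,-0.023,1],[-10,-30,-3,0,0,-0.023,1],[-10,-31,-3,0,0,-0.023,1],[-9,-30,-3,0,0,-0.023,1],[-8,-31,-3,0,0,-0.023,1],[-8,-31,-2,0,0,-0.023,1],[-7,-31,-3,0,0,-0.023,1]]}}

```text
clock: 2.4
position: [0.5306, -0.0518, 0.2998]
ee_rot: [0.0, -0.12, 0.993, -0.0]
wrist_force: [0.4, -0.2, -0.5]
grip_width: 0.0934
```

Run:
```python
from h import *
s=ctrl.state(); print(s["clock"],s["q"].round(3)); togo([.53,-.05,.3],1.80)
d=optics.get_image("wrist"); cv2.imwrite("pics/w1.png",d["img"][:,:,::-1])
for X in [(.5571,-.0451,.03),(.5065,-.0569,.03),(.576,-.287,.065),(.466,-.311,.065)]: print(proj(d,X))
```

```text
2.4 [-0.145 -0.204  1.639  0.     1.706 -1.957]
shift tool mm [ 0.1  1.9 -0.2]
yaw now 1.812 rz (tool, down)  0.012
tilt tool z [ 3.e-04 -0.e+00 -1.e+00] pos [ 0.5306 -0.0518  0.2998]
[259.98867139 180.30045613]
[260.42632726 143.97880242]
[ 74.33357767 157.20064652]
[60.48164721 62.97223724]
```

View pics/w1.png

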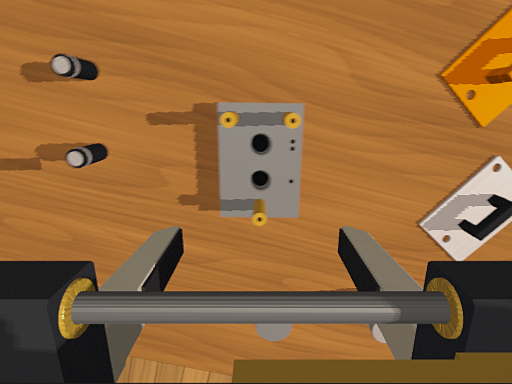

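Run:
```python
from h import *
d=optics.get_image("wrist"); crop(d,205,95,110,135,5,"w1c.png"); crop(d,40,45,75,130,5,"w1d.png"); print(ctrl.state()["position"])
```

```text
[ 0.53124433 -0.05331662  0.29942788]
```

View pics/w1c.png

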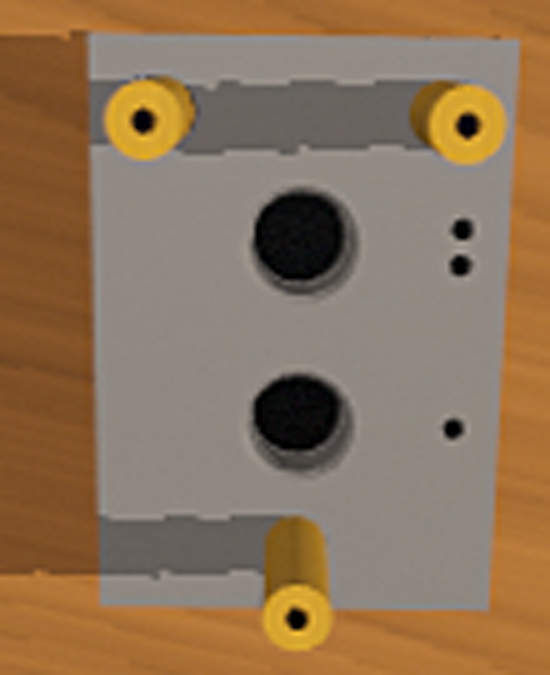

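View pics/w1d.png

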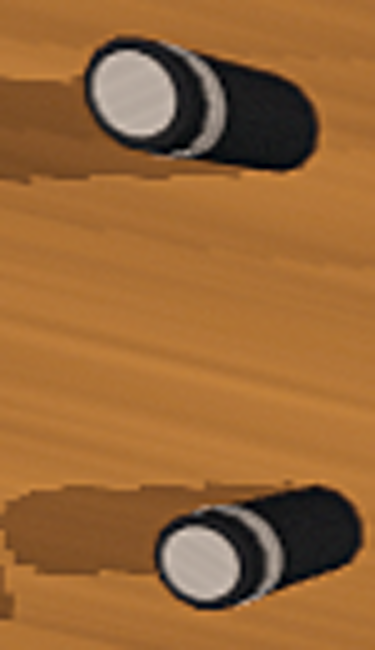

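```bash
cat >> h.py <<'E'
def cr(L,k,o): return [((x+.5)/k-.5+o[0],(y+.5)/k-.5+o[1]) for x,y in L]
np.set_printoptions(precision=4,suppress=True)
E
python3 - <<'E'
from h import *
d=optics.get_image("wrist")
t,th,r=fit2d(H,[unproj(d,*p,.09) for p in cr([(468,125),(143,121),(297,620)],5,(205,95))]); print(t,th,r*1000)
w=[unproj(d,*p,.03)[:2] for p in cr([(302,424),(304,242)],5,(205,95))]; print("w1,w2",w, (w[0]+w[1])/2)
print("near,far",[unproj(d,*p,.065)[:2] for p in cr([(133,93),(199,563)],5,(40,45))]); print(pose()[0])
E
```

```text
[ 0.5306 -0.0473] 0.22541953429022213 [[ 0.1236 -0.1218]
 [ 0.0967  0.1857]
 [-0.2203 -0.0639]]
w1,w2 [array([ 0.5545, -0.0402]), array([ 0.504 , -0.0521])] [ 0.5292 -0.0462]
near,far [array([ 0.4643, -0.3057]), array([ 0.5741, -0.2823])]
[ 0.5306 -0.0517  0.2994]
```

Run:
```python
from h import *
plan([.5752,-.2855,.15],1.80,8)
```

```text
end [ 0.575  -0.2858  0.1503] yaw change -0.008
[[1, -30, 19, 0, -0, 0.001, 1.0], [2, -29, 18, 0, -0, 0.001, 1.0], [1, -30, 19, 0, -0, 0.001, 1.0], [2, -30, 19, 0, -0, 0.001, 1.0], [1, -30, 18, 0, -0, 0.001, 1.0], [1, -29, 19, 0, -0, 0.001, 1.0], [2, -30, 19, 0, -0, 0.001, 1.0], [1, -30, 18, 0, -0, 0.001, 1.0]]
```

Request:
{"fn": "apply_moves", "kwargs": {"targets": [[1,-30,19,0,0,0.001,1],[2,-29,18,0,0,0.001,1],[1,-30,19,0,0,0.001,1],[2,-30,19,0,0,0.001,1],[1,-30,18,0,0,0.001,1],[1,-29,19,0,0,0.001,1],[2,-30,19,0,0,0.001,1],[1,-30,18,0,0,0.001,1]]}}

```text
clock: 3.22
position: [0.5754, -0.2842, 0.1499]
ee_rot: [0.0, -0.116, 0.993, 0.0]
wrist_force: [-0.3, -0.1, -0.6]
grip_width: 0.0934
```

Run:
```python
from h import *
s=ctrl.state(); print(s["clock"],s["q"].round(3),s["dq"].round(3)); togo([.5752,-.2855,.15],1.80)
d=optics.get_image("wrist");d=optics.get_image("wrist"); togo([.5752,-.2855,.15],1.80); cv2.imwrite("pics/w2.png",d["img"][:,:,::-1]); p,R=pose();print("grasp axis px",[proj(d,p+R.apply([0,0,z])) for z in (-.008,.085,.15)])
```

```text
3.2167 [-0.499  0.076  1.614  0.     1.451 -2.302] [-0.436  0.582 -0.257  0.001 -0.329 -0.423]
shift tool mm [ 0.5 -1.2 -0.1]
yaw now 1.803 rz (tool, down)  0.003
tilt tool z [ 0.0002  0.0001 -1.    ] pos [ 0.5754 -0.2842  0.1499]
shift tool mm [-0.7 -0.1 -3.2]
yaw now 1.801 rz (tool, down)  0.001
tilt tool z [-0.0041  0.0018 -1.    ] pos [ 0.5745 -0.2856  0.1468]
grasp axis px [array([263.5321, 258.2856]), array([262.4609, 203.0202]), array([262.0766, 183.1945])]
```

View pics/w2.png

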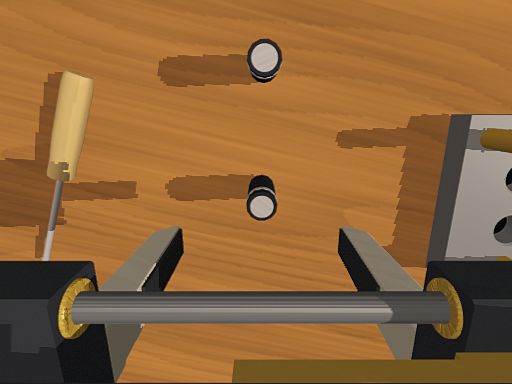

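Run:
```python
from h import *
for i in range(4): optics.get_image("top")
d=optics.get_image("wrist"); crop(d,230,170,64,64,8,"w2c.png"); togo([.5752,-.2855,.15],1.80); p,R=pose()
print("grasp axis px",[proj(d,p+R.apply([0,0,z])) for z in (-.008,p[2]-.065)])
```

```text
shift tool mm [ 1.1 -2.5  1.9]
yaw now 1.804 rz (tool, down)  0.004
tilt tool z [ 0.0015 -0.0006 -1.    ] pos [ 0.5757 -0.2829  0.1519]
grasp axis px [array([259.2409, 256.87  ]), array([259.5429, 201.6762])]
```

View pics/w2c.png

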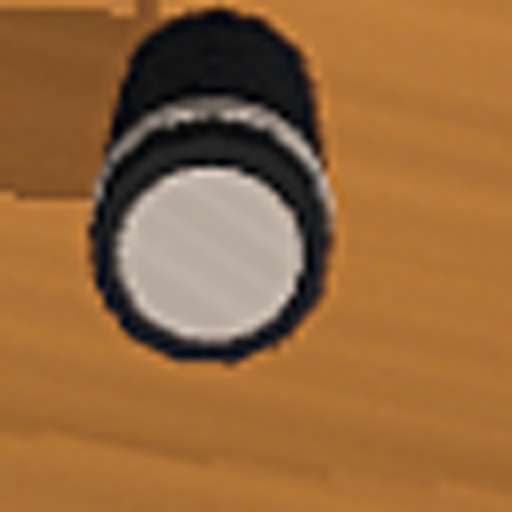

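Run:
```python
from h import *
a=[]
for i in range(8):
    d=optics.get_image("wrist"); c=-d["R"].T@d["t"]; p,R=pose(); s=ctrl.state(); a.append(p); print(p,c,s["dq"][:3].round(3),s["q"][:3].round(4))
print(np.mean(a,0))
```

```text
[ 0.5757 -0.2829  0.1519] [ 0.4996 -0.3003  0.305 ] [-0.003  0.002 -0.001] [-0.4966  0.0736  1.6134]
[ 0.5757 -0.283   0.1518] [ 0.4996 -0.3004  0.3051] [-0.004  0.003  0.   ] [-0.4968  0.0738  1.6134]
[ 0.5756 -0.2832  0.1517] [ 0.4996 -0.3005  0.3049] [-0.006  0.004 -0.001] [-0.4971  0.074   1.6134]
[ 0.5755 -0.2834  0.1515] [ 0.4995 -0.3007  0.3048] [-0.006  0.008 -0.001] [-0.4973  0.0743  1.6134]
[ 0.5755 -0.2835  0.1513] [ 0.4995 -0.3008  0.3046] [-0.002  0.004  0.001] [-0.4975  0.0746  1.6134]
[ 0.5754 -0.2837  0.1511] [ 0.4995 -0.301   0.3044] [-0.003  0.006 -0.002] [-0.4978  0.0749  1.6134]
[ 0.5754 -0.2838  0.151 ] [ 0.4995 -0.3011  0.3043] [-0.004  0.005  0.   ] [-0.498   0.0752  1.6134]
[ 0.5753 -0.2839  0.1508] [ 0.4994 -0.3012  0.3041] [-0.004  0.004 -0.001] [-0.4981  0.0753  1.6134]
[ 0.5755 -0.2834  0.1514]
```

Run:
```python
from h import *
for i in range(6): optics.get_image("top")
plan([.5762,-.2862,.041],1.80,8,dec=1)
```

```text
end [ 0.5762 -0.2862  0.041 ] yaw change -0.003
[[-0, -0.3, 13.7, 0, -0, 0, 1.0], [-0.1, -0.3, 13.7, 0, -0, 0, 1.0], [-0, -0.3, 13.7, 0, -0, 0, 1.0], [-0.1, -0.2, 13.7, 0, -0, 0, 1.0], [-0, -0.3, 13.7, 0, -0, 0, 1.0], [-0.1, -0.3, 13.7, 0, -0, 0, 1.0], [-0, -0.3, 13.7, 0, -0, 0, 1.0], [-0.1, -0.3, 13.7, 0, -0, 0, 1.0]]
```

Request:
{"fn": "apply_moves", "kwargs": {"targets": [[-1,-1,20,0,0,0,1],[0,0,20,0,0,0,1],[0,0,20,0,0,0,1],[0,0,20,0,0,0,1],[0,0,15,0,0,0,1],[0,0,10,0,0,0,1],[0,0,4,0,0,0,1],[0,0,0,0,0,0,1]]}}

```text
clock: 4.93
position: [0.5764, -0.2847, 0.0411]
ee_rot: [-0.0, -0.116, 0.993, 0.0]
wrist_force: [0.0, 0.4, 0.6]
grip_width: 0.0935
```

Run:
```python
from h import *
for i in range(8): optics.get_image("top")
d=optics.get_image("wrist"); cv2.imwrite("pics/w3.png",d["img"][:,:,::-1]); togo([.5762,-.2862,.041],1.80)
p,R=pose(); print([proj(d,p+R.apply([0,0,z])) for z in (-.008,p[2]-.065)])
```

```text
shift tool mm [ 0.7 -1.2  1.1]
yaw now 1.803 rz (tool, down)  0.003
tilt tool z [ 0.0005 -0.0003 -1.    ] pos [ 0.5766 -0.2849  0.0421]
[array([259.3756, 256.3244]), array([259.2911, 271.1915])]
```

View pics/w3.png

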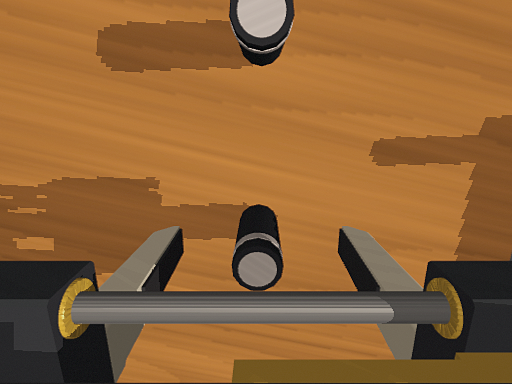

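Request:
{"fn": "apply_moves", "kwargs": {"targets": [[0,0,0,0,0,0,0.4],[0,0,0,0,0,0,0.3],[0,0,0,0,0,0,0],[0,0,0,0,0,0,0],[0,0,0,0,0,0,0],[0,0,0,0,0,0,0],[0,0,0,0,0,0,0],[0,0,0,0,0,0,0]], "newtons": 15}}

```text
clock: 6.05
position: [0.5765, -0.2848, 0.0416]
ee_rot: [0.0, -0.116, 0.993, 0.0]
wrist_force: [-0.4, -0.6, -0.3]
grip_width: 0.0442
```

Run:
```python
from h import *
d=optics.get_image("wrist"); crop(d,170,170,180,120,4,"w4.png"); togo([.5762,-.2862,.15],1.80); print(ctrl.state()["grip_width"])
p,R=pose(); print([proj(d,p+R.apply([0,0,z])) for z in (-.008,p[2]-.065)])
```

```text
shift tool mm [   0.7   -1.3 -108.4]
yaw now 1.803 rz (tool, down)  0.003
tilt tool z [-0. -0. -1.] pos [ 0.5765 -0.2848  0.0416]
0.04029637603455855
[array([259.2828, 256.6084]), array([259.192 , 271.9554])]
```

View pics/w4.png

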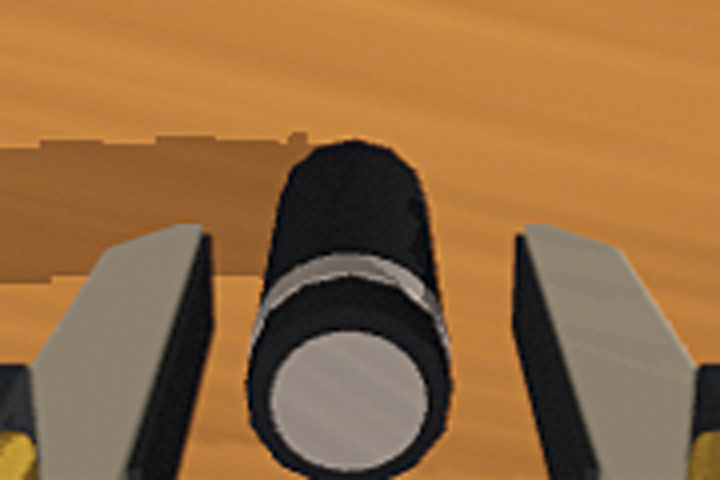

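Request:
{"fn": "apply_moves", "kwargs": {"targets": [[0,-1.2,0,0,0,0,0.4],[0,0,0,0,0,0,0.35],[0,0,0,0,0,0,0],[0,0,0,0,0,0,0],[0,0,0,0,0,0,0],[0,0,0,0,0,0,0],[0,0,0,0,0,0,0],[0,0,0,0,0,0,0]], "newtons": 15}}

```text
clock: 6.77
position: [0.5768, -0.286, 0.0416]
ee_rot: [-0.0, -0.116, 0.993, -0.0]
wrist_force: [0.3, -0.3, 0.4]
grip_width: 0.0251
```

Run:
```python
from h import *
d=optics.get_image("wrist"); crop(d,170,170,180,120,4,"w5.png"); togo([.5762,-.2862,.15],1.80); print(ctrl.state()["grip_width"],ctrl.state()["wrist_force"])
p,R=pose(); print([proj(d,p+R.apply([0,0,z])) for z in (-.008,p[2]-.065)])
```

```text
shift tool mm [   0.6   -0.1 -108.4]
yaw now 1.803 rz (tool, down)  0.003
tilt tool z [-0.  0. -1.] pos [ 0.5768 -0.286   0.0416]
0.02471936066029048 [ 0.441   0.5232 -0.4154]
[array([259.3043, 256.5694]), array([259.2136, 271.9347])]
```

View pics/w5.png

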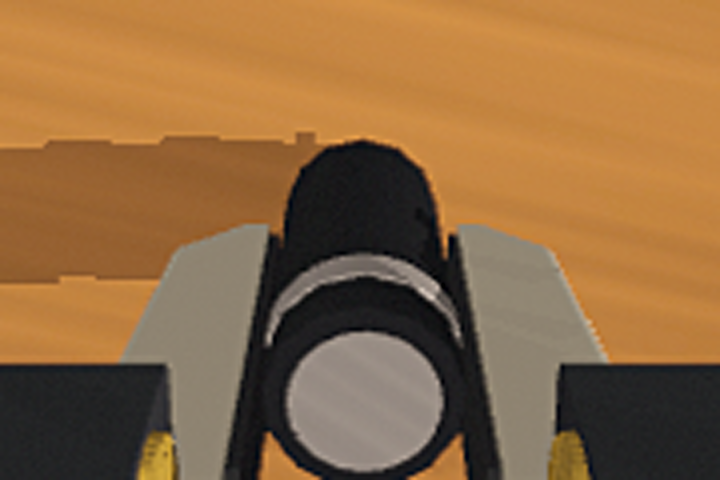

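Request:
{"fn": "apply_moves", "kwargs": {"targets": [[0,0,-5,0,0,0,0],[0,0,-10,0,0,0,0],[0,0,-20,0,0,0,0],[0,0,-25,0,0,0,0],[0,0,-25,0,0,0,0],[0,0,-15,0,0,0,0],[0,0,-8,0,0,0,0],[0,0,0,0,0,0,0]], "newtons": 20}}

```text
clock: 7.48
position: [0.5774, -0.2862, 0.1517]
ee_rot: [0.001, -0.116, 0.993, -0.001]
wrist_force: [0.2, -0.3, -1.5]
grip_width: 0.0247
```

Run:
```python
from h import *
print(ctrl.state()["grip_width"],ctrl.state()["wrist_force"]); togo([.558,-.0445,.15],1.80); plan([.558,-.0445,.15],1.80,12,claw=0,dec=1)
```

```text
0.024735663243446494 [ 0.2144 -0.3147 -1.4519]
shift tool mm [-36.8 239.7   1.4]
yaw now 1.803 rz (tool, down)  0.003
tilt tool z [ 0.0024 -0.0013 -1.    ] pos [ 0.5774 -0.2862  0.1517]
end [ 0.558  -0.0445  0.15  ] yaw change -0.003
[[-3.1, 20, 0.1, -0, 0, 0, 0], [-3, 20, 0.1, -0, 0, 0, 0], [-3.1, 19.9, 0.1, -0, 0, 0, 0], [-3.1, 20, 0.2, -0, 0, 0, 0], [-3, 20, 0.1, -0, 0, 0, 0], [-3.1, 20, 0.1, -0, 0, 0, 0], [-3.1, 19.9, 0.1, -0, 0, 0, 0], [-3, 20, 0.1, -0, 0, 0, 0]]
[[-3.1, 20, 0.1, -0, 0, 0, 0], [-3.1, 20, 0.2, -0, 0, 0, 0], [-3, 19.9, 0.1, -0, 0, 0, 0], [-3.1, 20, 0.1, -0, 0, 0, 0]]
```

Held (weight shows as about -1 N). Carry it over well 1.

Request:
{"fn": "apply_moves", "kwargs": {"targets": [[-1,8,0,0,0,0,0],[-3,20,0,0,0,0,0],[-4,26,0,0,0,0,0],[-4,26,0,0,0,0,0],[-4,26,0,0,0,0,0],[-4,26,0,0,0,0,0],[-4,26,0,0,0,0,0],[-4,26,0,0,0,0,0]]}}

```text
clock: 8.15
position: [0.5606, -0.0987, 0.1477]
ee_rot: [-0.001, -0.116, 0.993, 0.0]
wrist_force: [0.6, -0.2, -0.5]
grip_width: 0.0248
```

Request:
{"fn": "apply_moves", "kwargs": {"targets": [[-4,24,0,0,0,0,0],[-2,18,0,0,0,0,0],[-2,10,0,0,0,0,0],[0,4,0,0,0,0,0],[0,0,0,0,0,0,0],[0,0,0,0,0,0,0],[0,0,0,0,0,0,0],[0,0,0,0,0,0,0]]}}

```text
clock: 8.82
position: [0.5566, -0.0449, 0.1495]
ee_rot: [-0.0, -0.115, 0.993, -0.0]
wrist_force: [-0.4, -0.1, -1.2]
grip_width: 0.0248
```

Run:
```python
from h import *
for i in range(4): d=optics.get_image("top")
crop(d,240,150,80,80,7,"t6.png"); d=optics.get_image("side"); crop(d,210,150,120,110,5,"s6.png")
d=optics.get_image("wrist"); cv2.imwrite("pics/w6.png",d["img"][:,:,::-1])
togo([.558,-.0445,.15],1.80); print(ctrl.state()["clock"])
```

```text
shift tool mm [-1.3 -0.5 -0.3]
yaw now 1.803 rz (tool, down)  0.003
tilt tool z [ 0. -0. -1.] pos [ 0.5566 -0.0443  0.1497]
9.1167
```

View pics/w6.png

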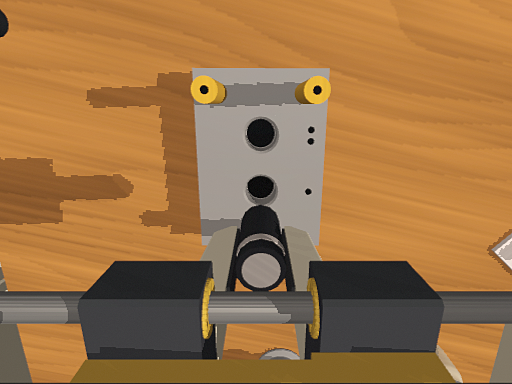

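View pics/s6.png

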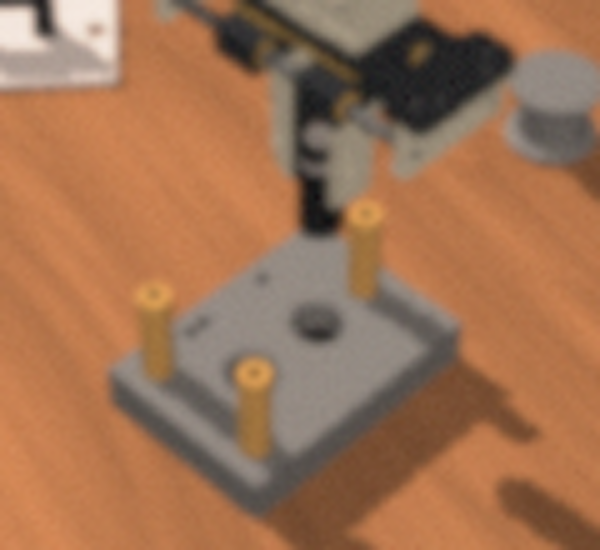

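View pics/t6.png

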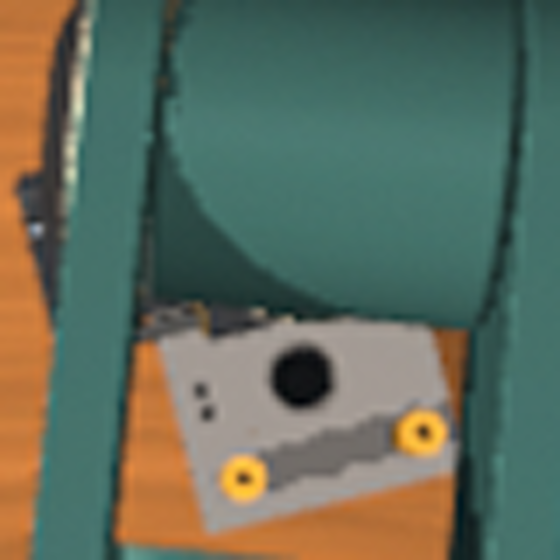

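Run:
```python
from h import *
d=optics.get_image("wrist"); crop(d,185,60,150,145,5,"w7.png"); crop(d,220,200,90,100,6,"w7b.png")
p,R=pose();print(p,[ (x,proj(d,p+R.apply([x/1000,0,p[2]-.03]))) for x in (0,1,2)])
```

```text
[ 0.5566 -0.0442  0.1497] [(0, array([259.7629, 190.7684])), (1, array([259.7622, 189.7404])), (2, array([259.7615, 188.7103]))]
```

View pics/w7.png

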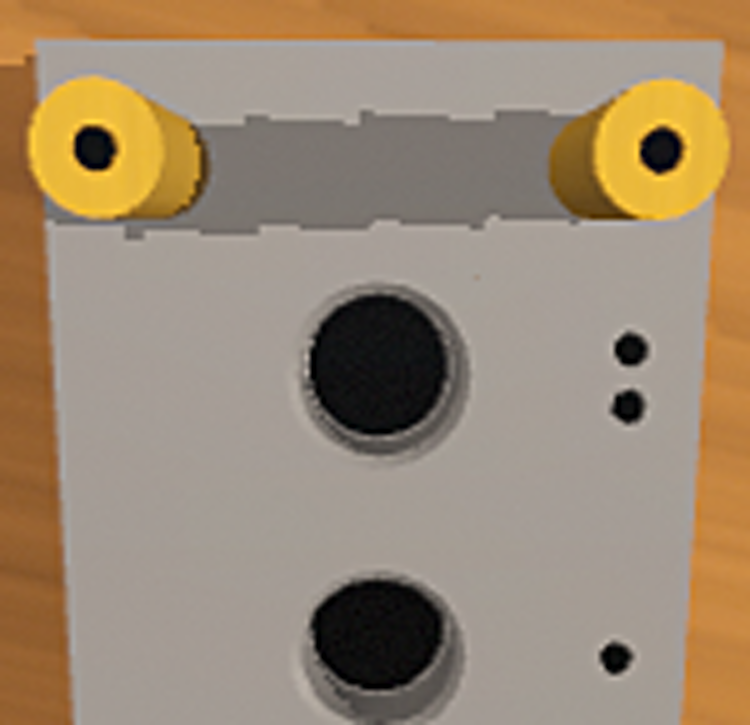

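View pics/w7b.png

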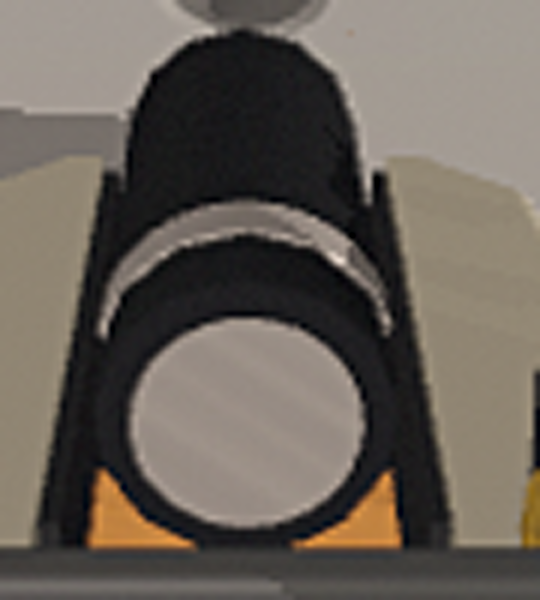

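Run:
```python
from h import *
d=optics.get_image("wrist");p,R=pose()
def tool(X): return 1000*R.inv().apply(X-p)
c=unproj(d,*cr([(247,422)],6,(220,200))[0],p[2]+.065-.0416); print("cell top in tool mm",tool(c))
W=cr([(384,650),(385,371)],5,(185,60)); print("wells tool",[tool(unproj(d,*w,.03)) for w in W],[unproj(d,*w,.03) for w in W])
T=[unproj(d,*w,.09) for w in cr([(662,150),(95,148)],5,(185,60))]; print("threads",T)
m=fit2d([(-62,38,0),(-62,-38,0)]/np.array(1000.),T);print(m[0],m[1]); th=m[1]
print("well1 from threads tool",tool(np.r_[m[0]+.026*np.array([np.cos(th),np.sin(th)]),.03]))
```

```text
cell top in tool mm [  1.1333   0.7152 -23.4   ]
wells tool [array([  1.1014,   1.5735, 119.6556]), array([ 52.5574,   1.7014, 119.6558])] [array([ 0.5552, -0.0429,  0.03  ]), array([ 0.5051, -0.0547,  0.03  ])]
threads [array([ 0.463, -0.027,  0.09 ]), array([ 0.4801, -0.1005,  0.09  ])]
[ 0.532  -0.0497] 0.22867002949857354
well1 from threads tool [ -0.7382   0.2397 119.6556]
```

Request:
{"fn": "apply_moves", "kwargs": {"targets": [[-1,0,10,0,0,0,0],[0,0,15,0,0,0,0],[0,0,15,0,0,0,0],[0,0,15,0,0,0,0],[0,0,10,0,0,0,0],[0,0,5,0,0,0,0],[0,0,0,0,0,0,0],[0,0,0,0,0,0,0]]}}

```text
clock: 9.88
position: [0.5577, -0.0439, 0.0799]
ee_rot: [0.0, -0.116, 0.993, -0.0]
wrist_force: [0.4, -0.4, -0.8]
grip_width: 0.0251
```

Run:
```python
from h import *
for i in range(4): d=optics.get_image("wrist")
d=optics.get_image("wrist"); crop(d,180,120,160,120,5,"w8.png")
p,R=pose();togo([.558,-.0445,.0716],1.8)
d=optics.get_image("side"); crop(d,230,170,80,80,8,"s8.png");
```

```text
shift tool mm [ 0.  -0.6  8.7]
yaw now 1.803 rz (tool, down)  0.003
tilt tool z [ 0.001  -0.0001 -1.    ] pos [ 0.5579 -0.0439  0.0803]
```

View pics/w8.png

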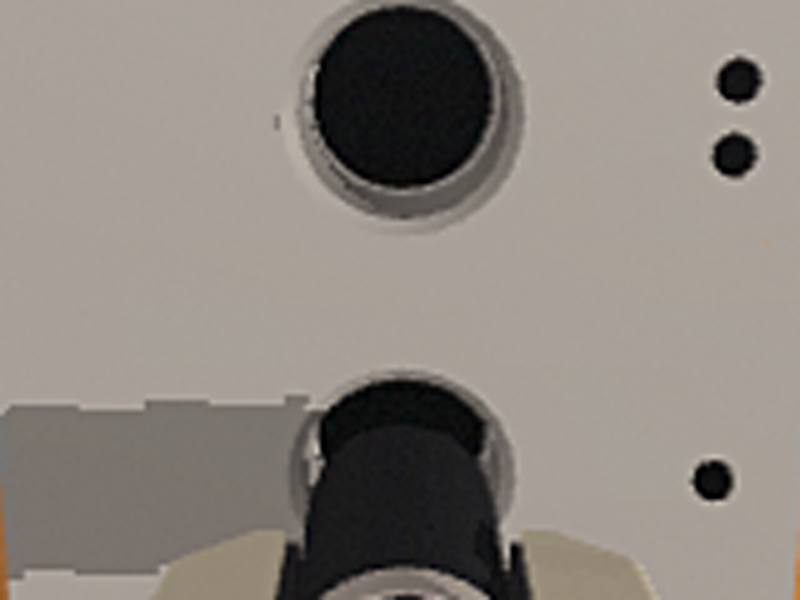

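View pics/s8.png

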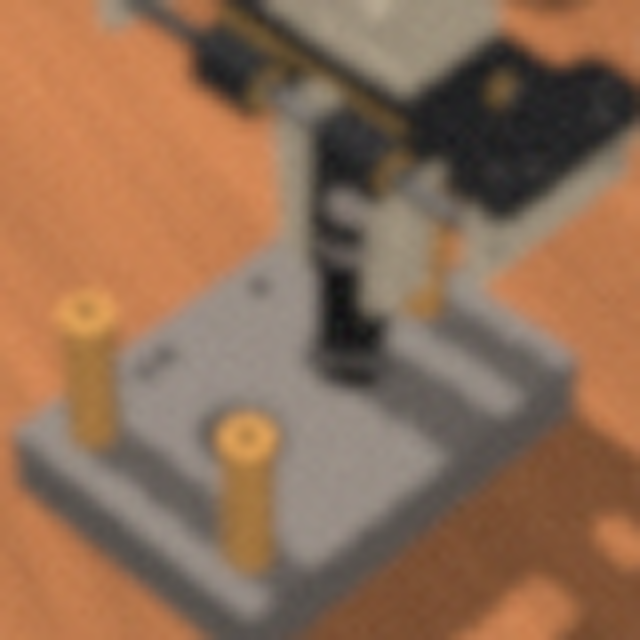

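Request:
{"fn": "apply_moves", "kwargs": {"targets": [[0,0,2,0,0,0,0],[0,0,2,0,0,0,0],[0,0,2,0,0,0,0],[0,0,2,0,0,0,0],[0,0,2,0,0,0,0],[0,0,1,0,0,0,0],[0,0,1,0,0,0,0],[0,0,0,0,0,0,0]]}}

```text
clock: 10.85
position: [0.5575, -0.0439, 0.0674]
ee_rot: [-0.0, -0.116, 0.993, 0.0]
wrist_force: [0.4, 0.9, -0.7]
grip_width: 0.0249
```

Run:
```python
from h import *
d=optics.get_image("wrist"); crop(d,180,120,160,180,4,"w9.png")
p,R=pose();togo([.558,-.0445,.0496],1.8); s=ctrl.state(); print(s["wrist_force"],s["moment"])
```

```text
shift tool mm [-0.3 -0.7 17.9]
yaw now 1.803 rz (tool, down)  0.003
tilt tool z [-0.0001 -0.     -1.    ] pos [ 0.5575 -0.0439  0.0675]
[-0.284   0.135  -1.5858] [ 0.0599  0.0215 -0.0231]
```

View pics/w9.png

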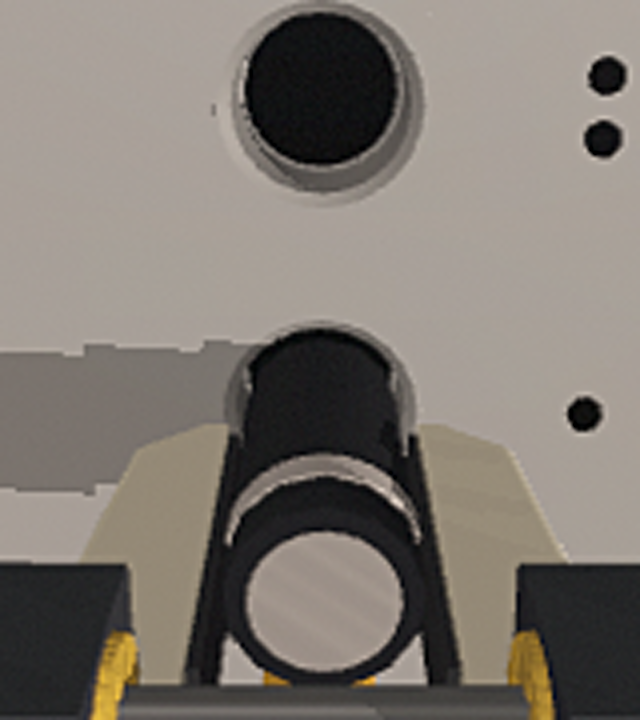

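Request:
{"fn": "apply_moves", "kwargs": {"targets": [[0,0,3,0,0,0,0],[0,0,3,0,0,0,0],[0,0,3,0,0,0,0],[0,0,3,0,0,0,0],[0,0,2,0,0,0,0],[0,0,2,0,0,0,0],[0,0,0,0,0,0,0],[0,0,0,0,0,0,0]]}}

```text
clock: 11.57
position: [0.5575, -0.0439, 0.0515]
ee_rot: [-0.0, -0.116, 0.993, 0.0]
wrist_force: [0.0, -0.5, -0.6]
grip_width: 0.0248
```

Run:
```python
from h import *
d=optics.get_image("top");togo([.558,-.0445,.0496],1.8); s=ctrl.state(); print(s["wrist_force"],s["moment"])
```

```text
shift tool mm [-0.2 -0.7  2.1]
yaw now 1.803 rz (tool, down)  0.003
tilt tool z [ 0.  0. -1.] pos [ 0.5576 -0.0439  0.0517]
[ 0.7484 -0.0469 -1.3761] [ 0.0528 -0.0111  0.007 ]
```

Request:
{"fn": "apply_moves", "kwargs": {"targets": [[0,0,1,0,0,0,0],[0,0,0.6,0,0,0,0],[0,0,0,0,0,0,0],[0,0,0,0,0,0,0.3],[0,0,0,0,0,0,0.45],[0,0,0,0,0,0,0.6],[0,0,0,0,0,0,0.6],[0,0,0,0,0,0,0.6]]}}

```text
clock: 12.28
position: [0.5576, -0.0439, 0.0501]
ee_rot: [0.0, -0.116, 0.993, -0.0]
wrist_force: [-0.0, -0.6, -0.0]
grip_width: 0.0501
```

Run:
```python
from h import *
d=optics.get_image("wrist"); crop(d,180,120,160,180,4,"w10.png");d=optics.get_image("side"); crop(d,230,170,80,80,8,"s10.png"); togo([.466,-.311,.15],1.8);s=ctrl.state(); print(s["wrist_force"],s["grip_width"])
```

```text
shift tool mm [ 150.6 -238.9  -99.9]
yaw now 1.803 rz (tool, down)  0.003
tilt tool z [ 0. -0. -1.] pos [ 0.5576 -0.0439  0.0501]
[ 0.31   -1.2187 -0.5652] 0.05453294951874089
```

View pics/w10.png

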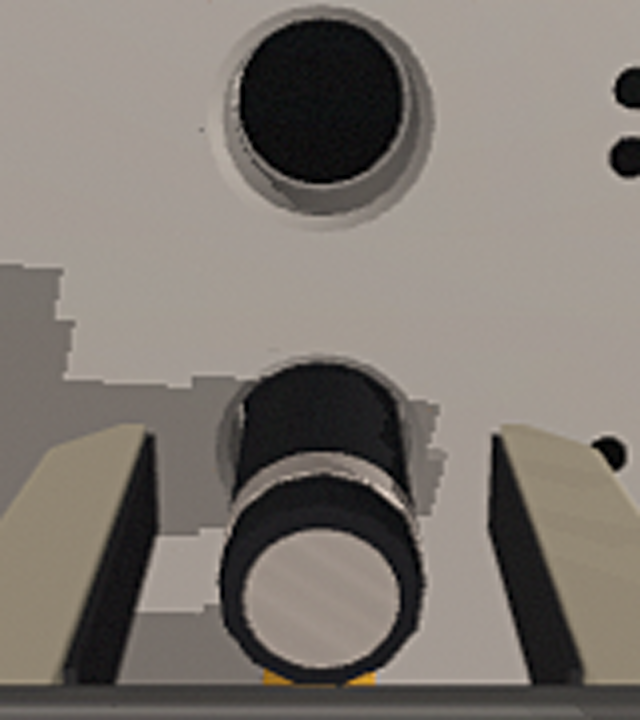

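View pics/s10.png

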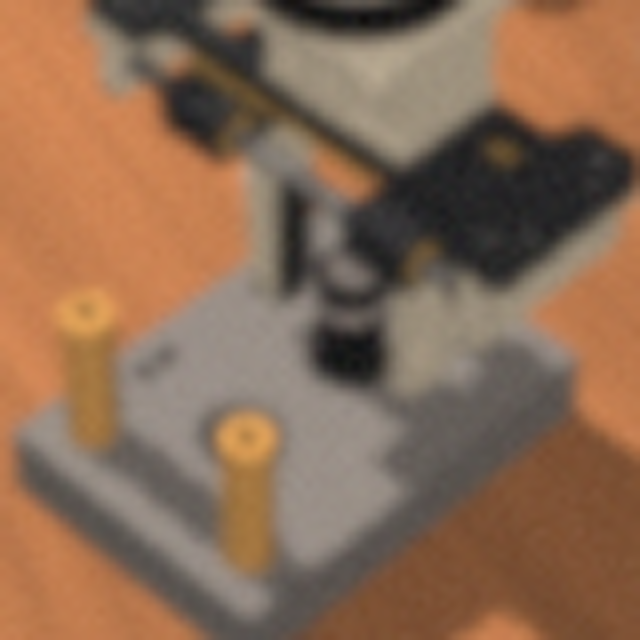

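Request:
{"fn": "apply_moves", "kwargs": {"targets": [[0,0,-5,0,0,0,0.6],[0,0,-15,0,0,0,0.6],[0,0,-25,0,0,0,0.6],[0,0,-25,0,0,0,0.6],[0,0,-20,0,0,0,0.6],[6,-10,-10,0,0,0,0.6],[12,-20,0,0,0,0,0.8],[16,-25,0,0,0,0,1]]}}

```text
clock: 13.05
position: [0.5372, -0.1056, 0.1508]
ee_rot: [0.001, -0.117, 0.993, -0.0]
wrist_force: [0.9, -0.5, -0.4]
grip_width: 0.0649
```

Request:
{"fn": "apply_moves", "kwargs": {"targets": [[16,-26,0,0,0,0,1],[17,-27,0,0,0,0,1],[17,-27,0,0,0,0,1],[17,-27,0,0,0,0,1],[17,-27,0,0,0,0,1],[17,-27,0,0,0,0,1],[10,-15,0,0,0,0,1],[6,-8,0,0,0,0,1]]}}

```text
clock: 13.72
position: [0.4642, -0.3135, 0.1497]
ee_rot: [-0.0, -0.115, 0.993, 0.0]
wrist_force: [0.1, 0.3, -0.8]
grip_width: 0.0928
```

Request:
{"fn": "apply_moves", "kwargs": {"targets": [[0,0,0,0,0,0,1],[0,0,0,0,0,0,1],[0,0,0,0,0,0,1],[0,0,0,0,0,0,1],[0,0,0,0,0,0,1],[0,0,0,0,0,0,1],[0,0,0,0,0,0,1],[0,0,0,0,0,0,1]]}}

```text
clock: 14.38
position: [0.4658, -0.311, 0.1501]
ee_rot: [0.0, -0.116, 0.993, -0.0]
wrist_force: [0.9, -0.3, 0.7]
grip_width: 0.0931
```

Run:
```python
from h import *
d=optics.get_image("wrist"); cv2.imwrite("pics/w11.png",d["img"][:,:,::-1]); togo([.4662,-.3103,.0416],1.8);s=ctrl.state(); print(s["clock"],s["dq"])
p,R=pose(); print([proj(d,p+R.apply([0,0,z])) for z in (-.008,p[2]-.065)])
d=optics.get_image("top"); crop(d,250,155,140,80,5,"t11.png")
```

```text
shift tool mm [ -0.7   0.6 108.5]
yaw now 1.803 rz (tool, down)  0.003
tilt tool z [-0.  0. -1.] pos [ 0.4657 -0.3111  0.1501]
14.4333 [-0.0026  0.0016  0.0017  0.0021  0.0019 -0.0009]
[array([259.1455, 256.421 ]), array([259.5242, 202.0943])]
```

View pics/w11.png

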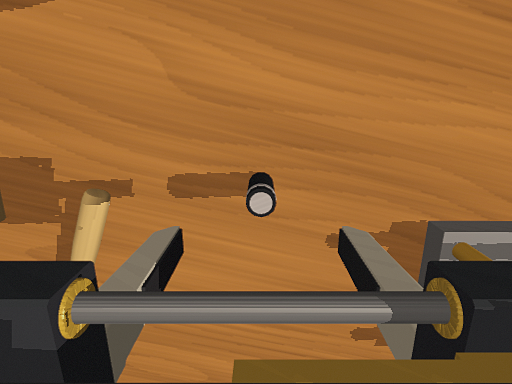

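View pics/t11.png

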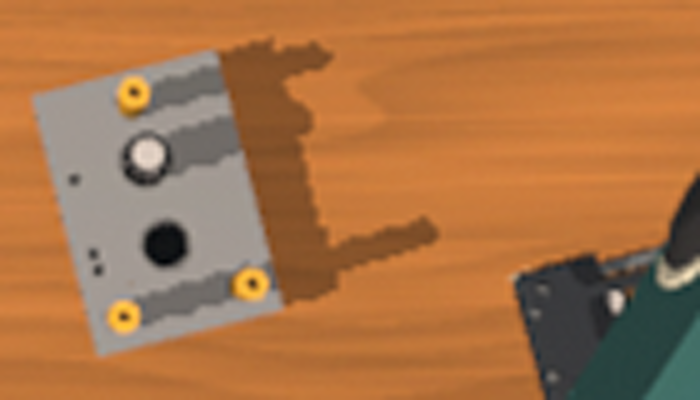

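Request:
{"fn": "apply_moves", "kwargs": {"targets": [[0,0.3,20,0,0,0,1],[0,0,20,0,0,0,1],[0,0,20,0,0,0,1],[0,0,20,0,0,0,1],[0,0,14,0,0,0,0.8],[0,0,10,0,0,0,0.6],[0,0,4.5,0,0,0,0.5],[0,0,0,0,0,0,0.5]], "newtons": 15}}

```text
clock: 15.15
position: [0.4654, -0.3108, 0.0409]
ee_rot: [-0.0, -0.116, 0.993, 0.0]
wrist_force: [0.8, -0.6, -0.3]
grip_width: 0.0707
```

Request:
{"fn": "apply_moves", "kwargs": {"targets": [[0,0,0,0,0,0,0.45],[0,0,0,0,0,0,0.45],[0,0,0,0,0,0,0.45],[0,0,0,0,0,0,0.45],[0,0,0,0,0,0,0.45],[0,0,0,0,0,0,0.45],[0,0,0,0,0,0,0.4],[0,0,0,0,0,0,0.4]]}}

```text
clock: 15.82
position: [0.4656, -0.3109, 0.0416]
ee_rot: [0.0, -0.116, 0.993, -0.0]
wrist_force: [0.7, 0.2, -0.3]
grip_width: 0.0377
```

Run:
```python
from h import *
d=optics.get_image("wrist"); crop(d,170,170,180,120,4,"w12.png"); togo([.4662,-.3103,.0416],1.8);s=ctrl.state(); print(s["clock"],s["grip_width"])
```

```text
shift tool mm [-0.8  0.5 -0. ]
yaw now 1.803 rz (tool, down)  0.003
tilt tool z [ 0. -0. -1.] pos [ 0.4656 -0.3109  0.0416]
15.8667 0.037132221033019684
```

View pics/w12.png

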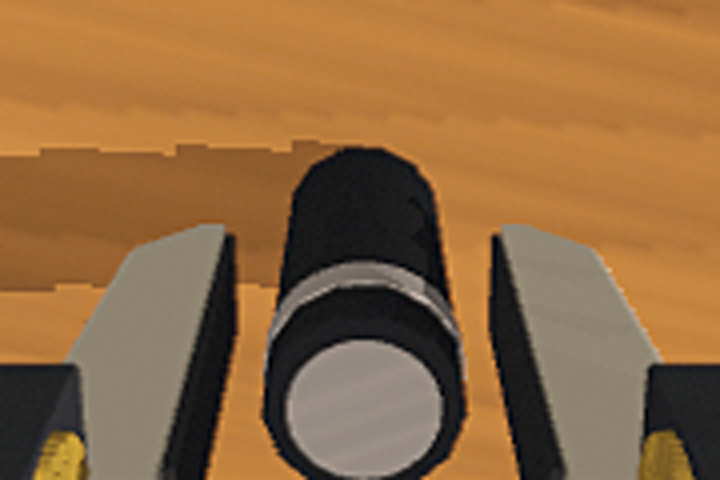

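Request:
{"fn": "apply_moves", "kwargs": {"targets": [[0,0,0,0,0,0,0],[0,0,0,0,0,0,0],[0,0,0,0,0,0,0],[0,0,0,0,0,0,0],[0,0,0,0,0,0,0],[0,0,0,0,0,0,0],[0,0,-4,0,0,0,0],[0,0,-10,0,0,0,0]], "newtons": 20}}

```text
clock: 16.53
position: [0.465, -0.3105, 0.0548]
ee_rot: [-0.001, -0.116, 0.993, 0.001]
wrist_force: [0.4, 0.2, -1.9]
grip_width: 0.0247
```

Request:
{"fn": "apply_moves", "kwargs": {"targets": [[0,0,-20,0,0,0,0],[0,0,-25,0,0,0,0],[0,0,-25,0,0,0,0],[0,0,-15,0,0,0,0],[0,0,-9,0,0,0,0],[0,0,0,0,0,0,0],[0,0,0,0,0,0,0],[0,0,0,0,0,0,0]]}}

```text
clock: 17.2
position: [0.4652, -0.3107, 0.1483]
ee_rot: [-0.001, -0.116, 0.993, 0.001]
wrist_force: [0.1, 0.0, -1.3]
grip_width: 0.0249
```

Run:
```python
from h import *
d=optics.get_image("wrist"); crop(d,170,170,180,120,4,"w13.png"); togo([.5061,-.056,.15],1.8);s=ctrl.state(); print(s["clock"],s["grip_width"],s["wrist_force"])
```

```text
shift tool mm [-98.4 238.4  -1.6]
yaw now 1.803 rz (tool, down)  0.003
tilt tool z [-0.0015  0.0011 -1.    ] pos [ 0.4652 -0.3106  0.1482]
17.25 0.024946633282996896 [-0.3518 -0.5753 -1.1948]
```

View pics/w13.png

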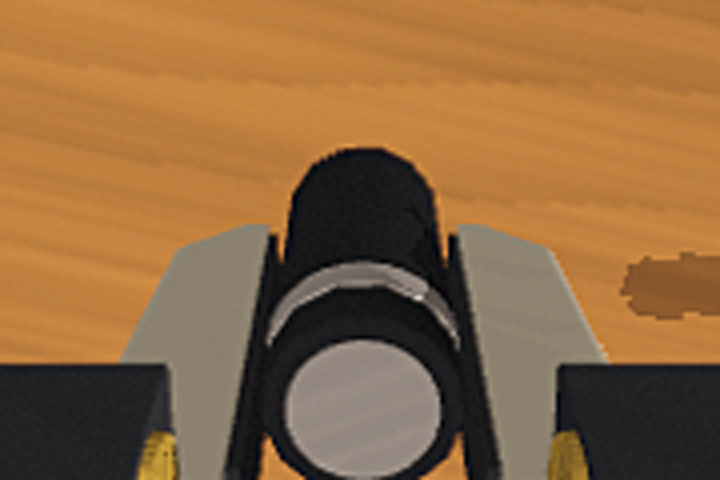

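Request:
{"fn": "apply_moves", "kwargs": {"targets": [[-4,8,0,0,0,0,0],[-8,20,0,0,0,0,0],[-11,27,0,0,0,0,0],[-11,27,0,0,0,0,0],[-11,27,0,0,0,0,0],[-11,27,0,0,0,0,0],[-11,27,0,0,0,0,0],[-11,27,0,0,0,0,0]]}}

```text
clock: 17.92
position: [0.4974, -0.1061, 0.1489]
ee_rot: [-0.0, -0.116, 0.993, 0.0]
wrist_force: [0.4, -0.2, -1.3]
grip_width: 0.0246
```

Request:
{"fn": "apply_moves", "kwargs": {"targets": [[-10,23,0,0,0,0,0],[-6,16,0,0,0,0,0],[-4,10,0,0,0,0,0],[0,0,0,0,0,0,0],[0,0,0,0,0,0,0],[0,0,0,0,0,0,0],[0,0,0,0,0,0,0],[0,0,0,0,0,0,0]]}}

```text
clock: 18.58
position: [0.5058, -0.0566, 0.1495]
ee_rot: [-0.0, -0.115, 0.993, -0.0]
wrist_force: [-0.2, -0.9, -1.1]
grip_width: 0.0249
```

Request:
{"fn": "apply_moves", "kwargs": {"targets": [[0,0,10,0,0,0,0],[0,0,15,0,0,0,0],[0,0,15,0,0,0,0],[0,0,15,0,0,0,0],[0,0,10,0,0,0,0],[0,0,5,0,0,0,0],[0,0,0,0,0,0,0],[0,0,0,0,0,0,0]]}}

```text
clock: 19.25
position: [0.506, -0.0559, 0.0798]
ee_rot: [0.0, -0.116, 0.993, 0.0]
wrist_force: [-0.1, 0.4, -0.7]
grip_width: 0.0245
```

Run:
```python
from h import *
for i in range(5): d=optics.get_image("wrist")
d=optics.get_image("wrist"); crop(d,180,120,160,120,5,"w14.png"); togo([.506,-.0558,.0496],1.8);s=ctrl.state(); print(s["clock"],s["grip_width"],s["wrist_force"])
d=optics.get_image("side"); crop(d,230,170,80,80,8,"s14.png");
```

```text
shift tool mm [ 0.2  0.1 30.5]
yaw now 1.803 rz (tool, down)  0.003
tilt tool z [ 0.0008 -0.0002 -1.    ] pos [ 0.5062 -0.0558  0.0801]
19.55 0.02449259548123871 [ 0.3207  1.3435 -1.3264]
```

View pics/w14.png

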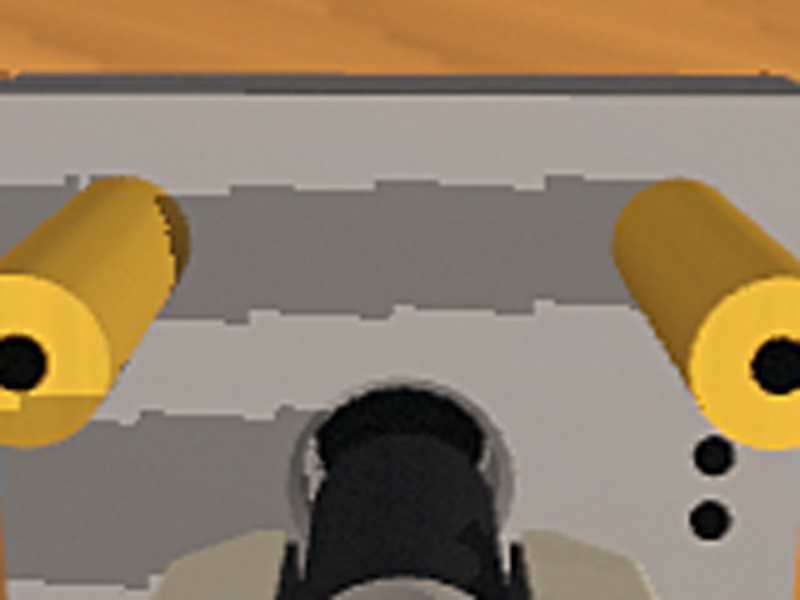

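View pics/s14.png

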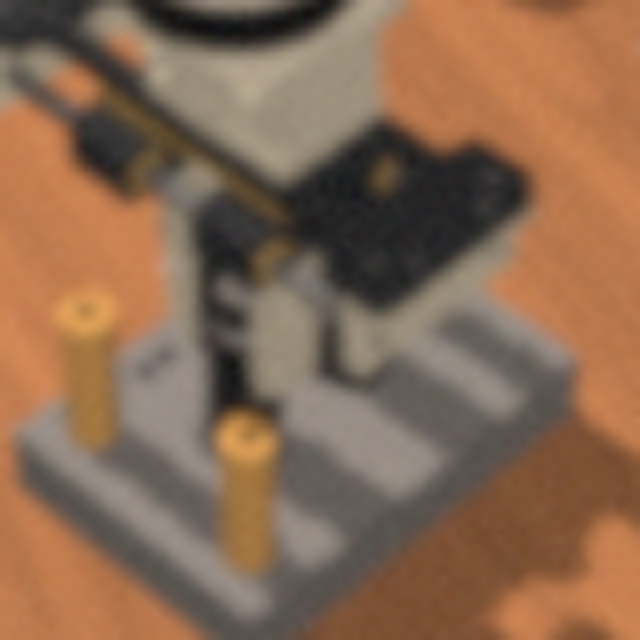

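Request:
{"fn": "apply_moves", "kwargs": {"targets": [[0,0,2,0,0,0,0],[0,0,2,0,0,0,0],[0,0,2,0,0,0,0],[0,0,2,0,0,0,0],[0,0,2,0,0,0,0],[0,0,1,0,0,0,0],[0,0,1,0,0,0,0],[0,0,0,0,0,0,0]]}}

```text
clock: 20.27
position: [0.5058, -0.0558, 0.0673]
ee_rot: [-0.0, -0.116, 0.993, 0.0]
wrist_force: [0.6, -0.4, -1.3]
grip_width: 0.0249
```

Run:
```python
from h import *
d=optics.get_image("wrist"); crop(d,180,120,160,180,4,"w15.png"); togo([.506,-.0558,.0496],1.8);s=ctrl.state(); print(s["clock"],s["grip_width"],s["wrist_force"],s["moment"])
```

```text
shift tool mm [-0.1 -0.  17.9]
yaw now 1.803 rz (tool, down)  0.003
tilt tool z [-0.0002  0.     -1.    ] pos [ 0.5059 -0.0558  0.0675]
20.3167 0.024781424051629468 [ 0.2761 -0.3307 -0.7088] [ 0.0953 -0.0463  0.0162]
```

View pics/w15.png

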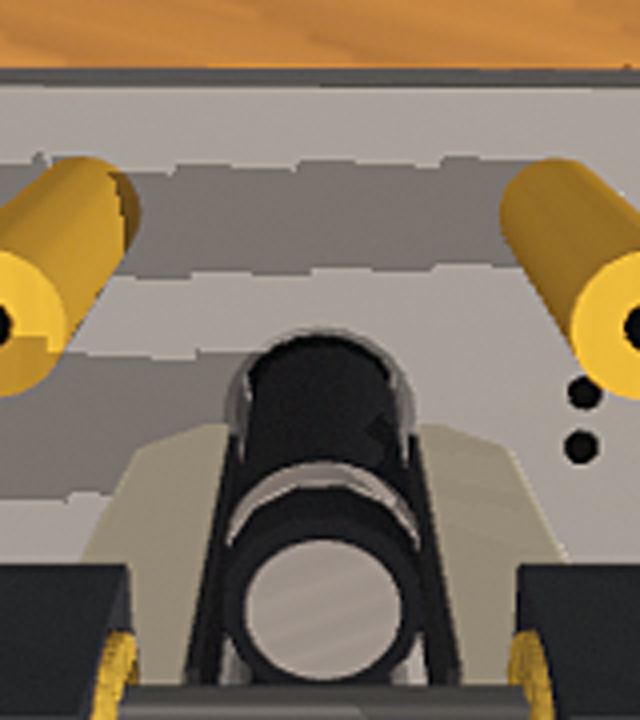

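Request:
{"fn": "apply_moves", "kwargs": {"targets": [[0,0,3,0,0,0,0],[0,0,3,0,0,0,0],[0,0,3,0,0,0,0],[0,0,3,0,0,0,0],[0,0,2,0,0,0,0],[0,0,2,0,0,0,0],[0,0,1,0,0,0,0],[0,0,0.6,0,0,0,0]]}}

```text
clock: 20.98
position: [0.5059, -0.0558, 0.0498]
ee_rot: [-0.0, -0.116, 0.993, 0.0]
wrist_force: [0.8, 0.6, 0.5]
grip_width: 0.025
```

Request:
{"fn": "apply_moves", "kwargs": {"targets": [[0,0,0,0,0,0,0],[0,0,0,0,0,0,0],[0,0,0,0,0,0,0.3],[0,0,0,0,0,0,0.4],[0,0,0,0,0,0,0.6],[0,0,0,0,0,0,0.6],[0,0,0,0,0,0,0.6],[0,0,0,0,0,0,0.6]]}}

```text
clock: 21.65
position: [0.5059, -0.0558, 0.05]
ee_rot: [0.0, -0.116, 0.993, 0.0]
wrist_force: [0.2, 0.5, -0.3]
grip_width: 0.0541
```

Run:
```python
from h import *
d=optics.get_image("wrist"); crop(d,180,120,160,180,4,"w16.png"); togo([.506,-.0558,.0496],1.8);s=ctrl.state(); print(s["clock"],s["grip_width"],s["wrist_force"],s["moment"])
d=optics.get_image("side"); crop(d,230,170,80,80,8,"s16.png");
```

```text
shift tool mm [-0.1 -0.   0.3]
yaw now 1.803 rz (tool, down)  0.003
tilt tool z [-0.  0. -1.] pos [ 0.5059 -0.0558  0.0499]
21.7 0.05500989044807743 [-0.2654 -0.4591  0.1559] [ 0.0048  0.0094 -0.0063]
```

View pics/w16.png

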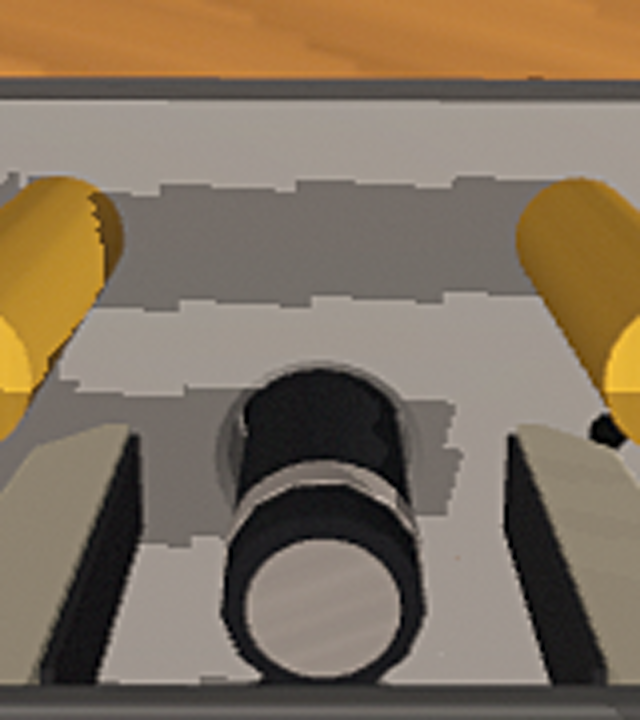

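View pics/s16.png

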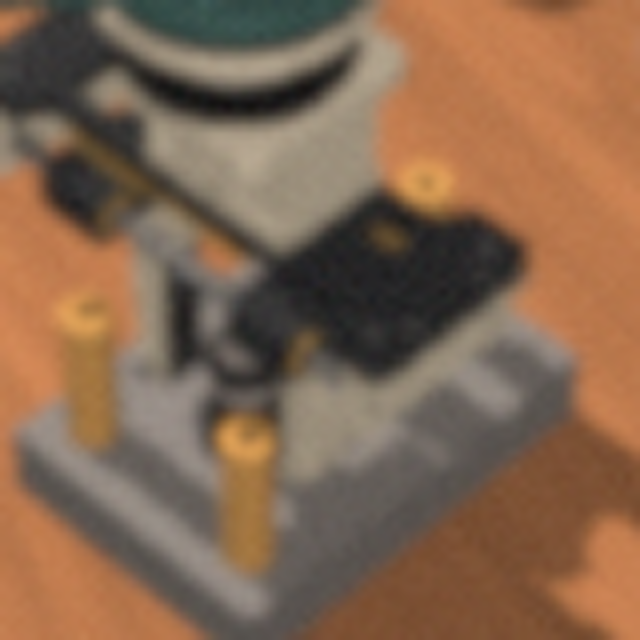

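Request:
{"fn": "apply_moves", "kwargs": {"targets": [[0,0,-6,0,0,0,0.6],[0,0,-16,0,0,0,0.6],[0,0,-25,0,0,0,0.6],[0,0,-30,0,0,0,0.6],[0,0,-30,0,0,0,0.7],[0,0,-20,0,0,0,0.8],[0,0,-10,0,0,0,1],[0,0,0,0,0,0,1]]}}

```text
clock: 22.42
position: [0.5066, -0.0559, 0.1894]
ee_rot: [0.002, -0.116, 0.993, -0.0]
wrist_force: [0.3, -0.8, 1.1]
grip_width: 0.0781
```

Run:
```python
from h import *
plan([.532,.3025,.17],1.06,16)
d=optics.get_image("wrist"); crop(d,160,40,200,180,4,"w17.png")
```

```text
end [0.5319 0.3026 0.1702] yaw change -0.743
[[-7, 21, 1, -0, 0, 0.046, 1.0], [-5, 22, 1, -0, 0, 0.046, 1.0], [-5, 22, 2, -0, 0, 0.046, 1.0], [-4, 22, 1, -0, 0, 0.046, 1.0], [-2, 23, 1, -0, 0, 0.046, 1.0], [-2, 22, 1, -0, 0, 0.046, 1.0], [-1, 22, 1, -0, 0, 0.046, 1.0], [1, 23, 2, -0, 0, 0.046, 1.0]]
[[1, 22, 1, -0, 0, 0.046, 1.0], [3, 23, 1, -0, 0, 0.046, 1.0], [3, 22, 1, -0, 0, 0.046, 1.0], [5, 22, 1, -0, 0, 0.046, 1.0], [5, 22, 2, -0, 0, 0.046, 1.0], [7, 21, 1, -0, 0, 0.046, 1.0], [7, 21, 1, -0, 0, 0.046, 1.0], [9, 21, 1, -0, 0, 0.046, 1.0]]
```

View pics/w17.png

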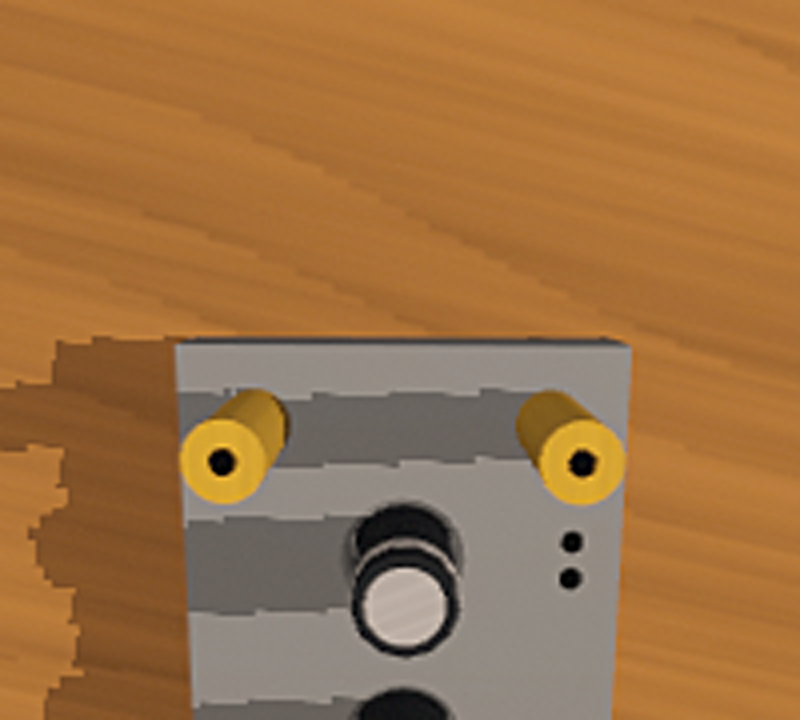

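Both cells stand in their wells and the fingers are clear. To the cover.

Request:
{"fn": "apply_moves", "kwargs": {"targets": [[-7,21,1,0,0,0.046,1],[-5,22,1,0,0,0.046,1],[-5,22,2,0,0,0.046,1],[-4,22,1,0,0,0.046,1],[-2,23,1,0,0,0.046,1],[-2,22,1,0,0,0.046,1],[-1,22,1,0,0,0.046,1],[1,23,2,0,0,0.046,1]]}}

```text
clock: 23.13
position: [0.5178, 0.1245, 0.1749]
ee_rot: [-0.001, 0.069, 0.998, -0.0]
wrist_force: [-0.4, -0.3, 0.4]
grip_width: 0.0933
```

Request:
{"fn": "apply_moves", "kwargs": {"targets": [[1,22,1,0,0,0.046,1],[3,23,1,0,0,0.046,1],[3,22,1,0,0,0.046,1],[5,22,1,0,0,0.046,1],[5,22,2,0,0,0.046,1],[7,21,1,0,0,0.046,1],[7,21,1,0,0,0.046,1],[9,21,1,0,0,0.046,1]]}}

```text
clock: 23.8
position: [0.5305, 0.3035, 0.1655]
ee_rot: [-0.001, 0.25, 0.968, -0.001]
wrist_force: [1.0, -0.4, 0.7]
grip_width: 0.0933
```

Request:
{"fn": "apply_moves", "kwargs": {"targets": [[0,0,0,0,0,0,1],[0,0,0,0,0,0,1],[0,0,0,0,0,0,1],[0,0,0,0,0,0,1],[0,0,0,0,0,0,1],[0,0,0,0,0,0,1],[0,0,0,0,0,0,1],[0,0,0,0,0,0,1]]}}

```text
clock: 24.47
position: [0.5312, 0.3024, 0.1681]
ee_rot: [0.0, 0.249, 0.968, 0.0]
wrist_force: [0.5, -0.7, -0.2]
grip_width: 0.0932
```

Run:
```python
from h import *
d=optics.get_image("wrist"); cv2.imwrite("pics/w18.png",d["img"][:,:,::-1]); togo([.532,.3025,.031],1.06)
p,R=pose(); print([proj(d,p+R.apply([0,0,z])) for z in (-.008,p[2]-.048)]); print(ctrl.state()["clock"])
d=optics.get_image("top"); crop(d,250,155,70,80,7,"t18.png")
d=optics.get_image("side"); crop(d,230,170,80,80,7,"s18.png")
```

```text
shift tool mm [ -0.7   0.3 137.1]
yaw now 1.067 rz (tool, down)  0.007
tilt tool z [ 0.0002  0.0001 -1.    ] pos [0.5312 0.3025 0.1681]
[array([259.3875, 257.2273]), array([259.7799, 190.9969])]
24.5167
```

View pics/w18.png

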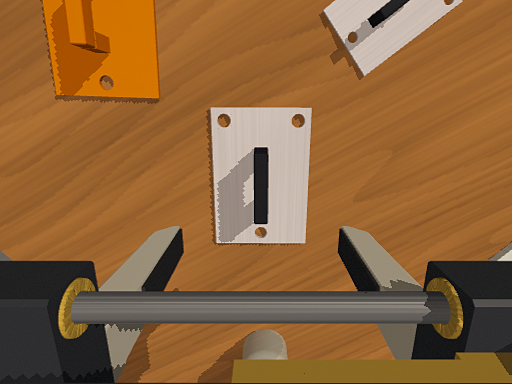

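View pics/t18.png

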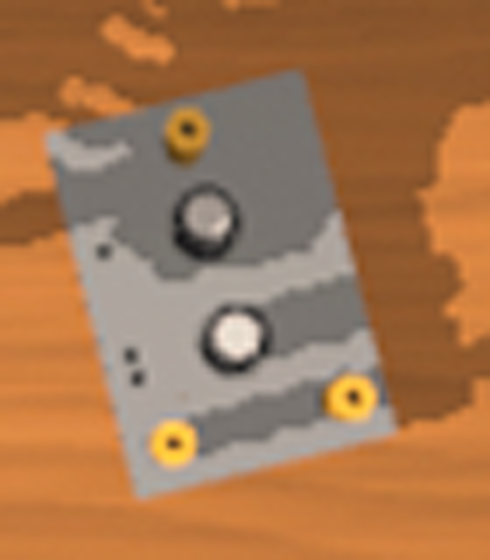

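View pics/s18.png

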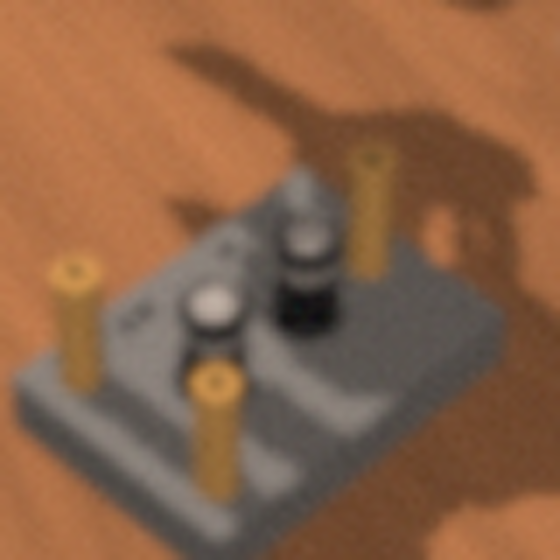

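Run:
```python
from h import *
d=optics.get_image("wrist"); crop(d,205,100,112,150,5,"w19.png")
```

```text
(no output)
```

View pics/w19.png

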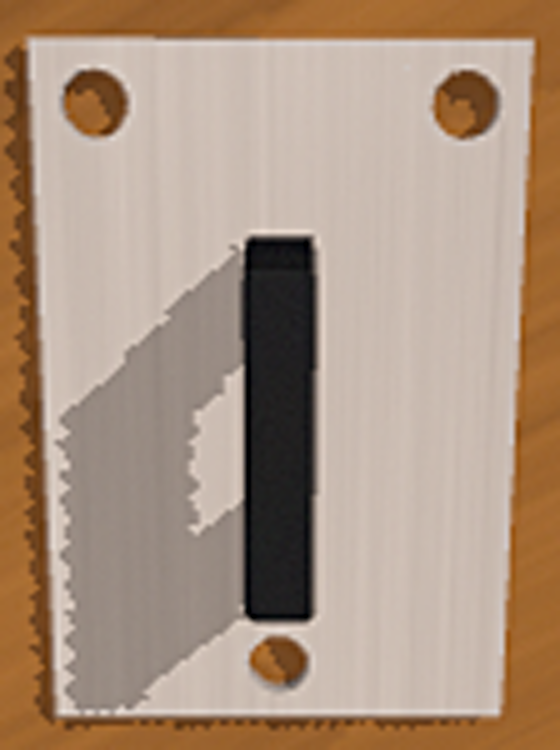

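Run:
```python
from h import *
d=optics.get_image("wrist");p,R=pose()
t,th,r=fit2d(H,[unproj(d,*q,.005) for q in cr([(467,103),(95,103),(279,662)],5,(205,100))]); print(t,th,th+np.pi/2,r*1000)
a,b,c=[unproj(d,*q,.048) for q in cr([(280,272),(280,619),(280,445)],5,(205,100))]; print("bar",np.linalg.norm(a-b),(a+b)/2,np.arctan2(*(b-a)[1::-1]))
print("tool: plate",1000*R.inv().apply(np.r_[t,.005]-p),"bar",1000*R.inv().apply((a+b)/2-p)); togo([.5315,.3025,.031],1.06)
```

```text
[0.5308 0.3039] -0.5063355595814287 1.0644607672134678 [[ 0.1209 -0.2638]
 [ 0.4808 -0.0037]
 [-0.6017  0.2676]]
bar 0.06746746645731941 [0.5305 0.304  0.048 ] -0.5035494204533667
tool: plate [  0.8702   0.8646 162.955 ] bar [  1.1386   0.8168 119.955 ]
shift tool mm [ -0.4  -0.  137. ]
yaw now 1.067 rz (tool, down)  0.007
tilt tool z [ 0. -0. -1.] pos [0.5311 0.3027 0.168 ]
```

Request:
{"fn": "apply_moves", "kwargs": {"targets": [[0.5,0,15,0,0,0,1],[0,0,22,0,0,0,1],[0,0,25,0,0,0,1],[0,0,25,0,0,0,1],[0,0,22,0,0,0,1],[0,0,15,0,0,0,0.8],[0,0,9,0,0,0,0.6],[0,0,4,0,0,0,0.4]]}}

```text
clock: 25.38
position: [0.5299, 0.3026, 0.0288]
ee_rot: [-0.001, 0.249, 0.968, -0.001]
wrist_force: [0.6, 0.1, -0.2]
grip_width: 0.0776
```

Request:
{"fn": "apply_moves", "kwargs": {"targets": [[0,0,0,0,0,0,0.4],[0,0,0,0,0,0,0.4],[0,0,0,0,0,0,0.4],[0,0,0,0,0,0,0.4],[0,0,0,0,0,0,0.4],[0,0,0,0,0,0,0.35],[0,0,0,0,0,0,0.35],[0,0,0,0,0,0,0.35]]}}

```text
clock: 26.05
position: [0.5307, 0.303, 0.0311]
ee_rot: [0.0, 0.249, 0.968, 0.0]
wrist_force: [-0.7, 0.7, -0.4]
grip_width: 0.0329
```

Run:
```python
from h import *
d=optics.get_image("wrist"); crop(d,130,100,260,200,3,"w20.png"); togo([.5312,.3027,.031],1.065);s=ctrl.state(); print(s["clock"],s["grip_width"],s["wrist_force"])
```

```text
shift tool mm [-0.6 -0.   0. ]
yaw now 1.067 rz (tool, down)  0.002
tilt tool z [ 0.0001  0.     -1.    ] pos [0.5307 0.303  0.031 ]
26.1 0.03255142959827178 [ 0.806   0.4178 -0.3822]
```

View pics/w20.png

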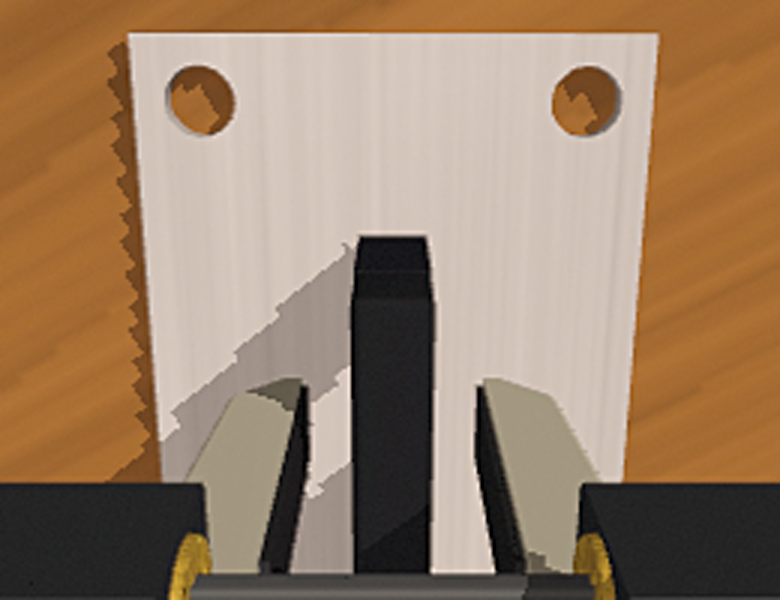

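Centred on the bar and square. Close with 40 N.

Request:
{"fn": "apply_moves", "kwargs": {"targets": [[0,0,0,0,0,0,0],[0,0,0,0,0,0,0],[0,0,0,0,0,0,0],[0,0,0,0,0,0,0],[0,0,0,0,0,0,0],[0,0,0,0,0,0,0],[0,0,0,0,0,0,0],[0,0,0,0,0,0,0]], "newtons": 45}}

```text
clock: 26.77
position: [0.5307, 0.303, 0.0309]
ee_rot: [-0.0, 0.249, 0.968, 0.0]
wrist_force: [0.3, -0.6, 0.3]
grip_width: 0.0137
```

Run:
```python
from h import *
d=optics.get_image("wrist"); crop(d,130,100,260,200,3,"w21.png"); togo([.5312,.3027,.031],1.065);s=ctrl.state(); print(s["clock"],s["grip_width"],s["wrist_force"])
```

```text
shift tool mm [-0.6  0.  -0.1]
yaw now 1.067 rz (tool, down)  0.002
tilt tool z [-0.0001 -0.     -1.    ] pos [0.5307 0.303  0.0309]
26.8167 0.013496376446584019 [ 0.5194 -0.0086 -0.1164]
```

View pics/w21.png

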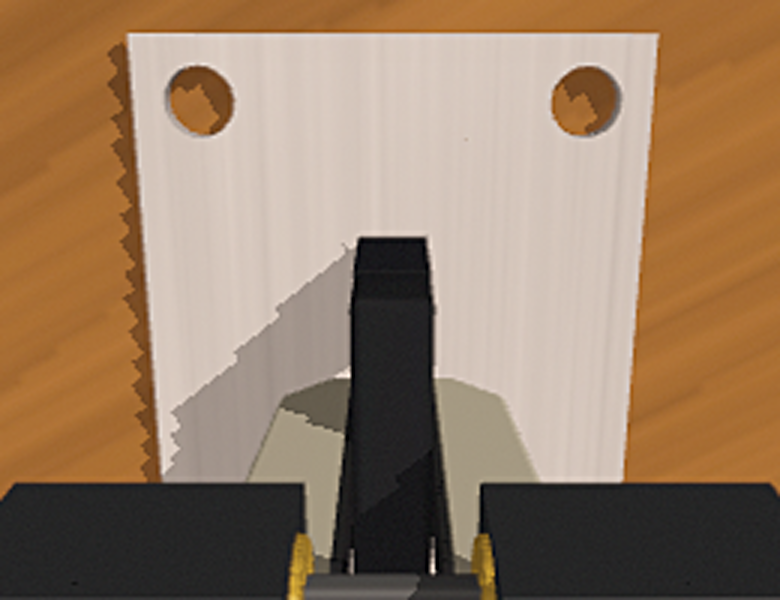

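Request:
{"fn": "apply_moves", "kwargs": {"targets": [[0,0,-3,0,0,0,0],[0,0,-8,0,0,0,0],[0,0,-15,0,0,0,0],[0,0,-25,0,0,0,0],[0,0,-30,0,0,0,0],[0,0,-30,0,0,0,0],[0,0,-25,0,0,0,0],[0,0,-15,0,0,0,0]]}}

```text
clock: 27.48
position: [0.5312, 0.3032, 0.1859]
ee_rot: [0.001, 0.249, 0.968, 0.001]
wrist_force: [0.7, 0.1, -1.8]
grip_width: 0.0136
```

Run:
```python
from h import *
d=optics.get_image("wrist"); p,R=pose()
for i in range(5): d=optics.get_image("wrist"); 
p,R=pose(); crop(d,130,100,260,200,3,"w22.png"); d=optics.get_image("side"); crop(d,150,60,150,130,5,"s22.png")
s=ctrl.state(); print(s["clock"],s["grip_width"],s["wrist_force"],s["moment"]); plan([.5312,-.0501,.185],1.80,16,claw=0)
```

```text
27.8333 0.014115675078200822 [-0.2189 -0.1156 -3.207 ] [-0.0449  0.0418  0.0071]
end [ 0.5316 -0.0496  0.1853] yaw change 0.733
[[-11, -19, -0, -0, -0, -0.046, 0], [-9, -20, -1, -0, -0, -0.046, 0], [-9, -20, 0, -0, -0, -0.046, 0], [-8, -21, -0, -0, -0, -0.046, 0], [-7, -21, -0, -0, -0, -0.046, 0], [-6, -21, -1, -0, -0, -0.046, 0], [-5, -21, -0, -0, -0, -0.046, 0], [-4, -22, -0, -0, -0, -0.046, 0]]
[[-3, -22, -1, -0, -0, -0.046, 0], [-3, -22, 0, -0, -0, -0.046, 0], [-1, -22, -0, -0, -0, -0.046, 0], [0, -22, -1, -0, -0, -0.046, 0], [1, -22, 0, -0, -0, -0.046, 0], [2, -22, -0, -0, -0, -0.046, 0], [3, -22, -0, -0, -0, -0.046, 0], [4, -21, -1, -0, -0, -0.046, 0]]
```

View pics/w22.png

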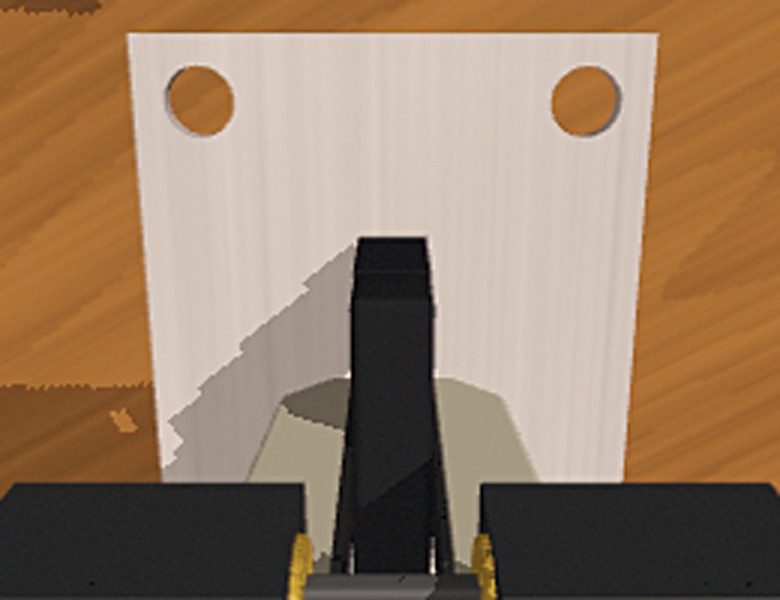

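View pics/s22.png

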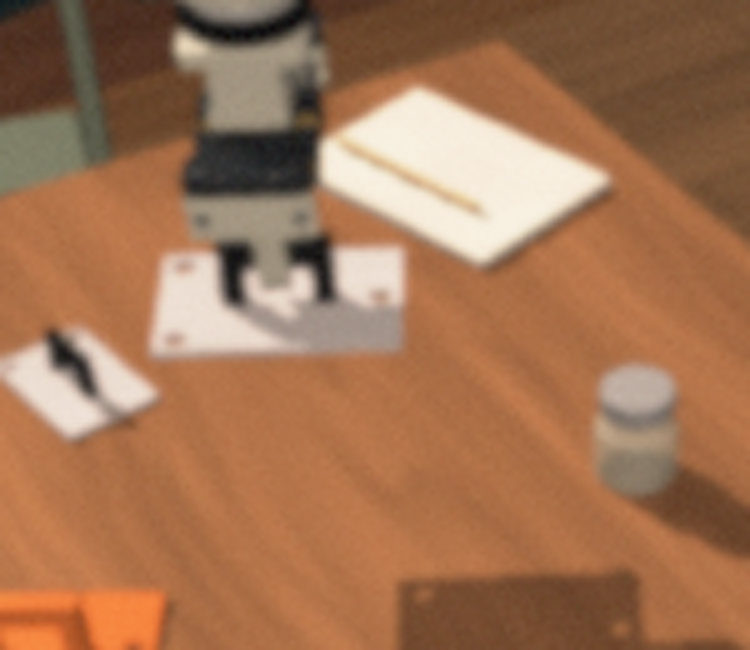

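Request:
{"fn": "apply_moves", "kwargs": {"targets": [[-6,-9,0,0,0,-0.02,0],[-9,-18,0,0,0,-0.04,0],[-9,-21,0,0,0,-0.046,0],[-9,-22,0,0,0,-0.046,0],[-8,-22,0,0,0,-0.046,0],[-7,-22,0,0,0,-0.046,0],[-6,-22,0,0,0,-0.046,0],[-5,-22,0,0,0,-0.046,0]]}}

```text
clock: 28.5
position: [0.5299, 0.1324, 0.1806]
ee_rot: [-0.001, 0.083, 0.997, -0.0]
wrist_force: [-0.1, 0.2, -2.5]
grip_width: 0.0135
```

Run:
```python
from h import *
plan([.5312,-.0501,.185],1.80,10,claw=0)
```

```text
end [ 0.5308 -0.0498  0.1847] yaw change 0.395
[[-3, -18, -0, -0, -0, -0.039, 0], [-3, -18, -1, -0, -0, -0.039, 0], [-1, -18, -0, -0, -0, -0.039, 0], [-1, -18, -1, -0, -0, -0.039, 0], [-1, -19, -0, -0, -0, -0.039, 0], [1, -18, -1, -0, -0, -0.039, 0], [1, -18, -0, -0, -0, -0.039, 0], [2, -18, -0, -0, -0, -0.039, 0]]
[[2, -18, -1, -0, -0, -0.039, 0], [4, -18, -0, -0, -0, -0.039, 0]]
```

Request:
{"fn": "apply_moves", "kwargs": {"targets": [[-3,-20,0,0,0,-0.04,0],[-3,-20,0,0,0,-0.04,0],[-1,-20,0,0,0,-0.04,0],[-1,-20,0,0,0,-0.04,0],[0,-20,0,0,0,-0.04,0],[1,-20,0,0,0,-0.04,0],[1,-20,0,0,0,-0.04,0],[2,-16,0,0,0,-0.04,0]]}}

```text
clock: 29.17
position: [0.529, -0.0243, 0.1806]
ee_rot: [-0.001, -0.077, 0.997, 0.0]
wrist_force: [0.4, 0.0, -3.4]
grip_width: 0.0135
```

Request:
{"fn": "apply_moves", "kwargs": {"targets": [[2,-12,0,0,0,-0.04,0],[1,-6,0,0,0,-0.025,0],[0,0,0,0,0,0,0],[0,0,0,0,0,0,0],[0,0,0,0,0,0,0],[0,0,0,0,0,0,0],[0,0,0,0,0,0,0],[0,0,0,0,0,0,0]]}}

```text
clock: 29.83
position: [0.5295, -0.0409, 0.1819]
ee_rot: [-0.0, -0.109, 0.994, 0.0]
wrist_force: [-0.2, -0.2, -2.4]
grip_width: 0.014
```

Run:
```python
from h import *
for i in range(8): d=optics.get_image("wrist")
togo([.5312,-.0501,.131],1.799); crop(d,130,100,260,200,3,"w23.png"); d=optics.get_image("side"); crop(d,220,150,110,110,6,"s23.png");d=optics.get_image("top"); crop(d,250,150,80,80,7,"t23.png")
print(ctrl.state()["clock"])
```

```text
shift tool mm [ 0.3 -9.  51. ]
yaw now 1.788 rz (tool, down)  -0.011
tilt tool z [ 0.  0. -1.] pos [ 0.5295 -0.0412  0.182 ]
30.3333
```

View pics/w23.png

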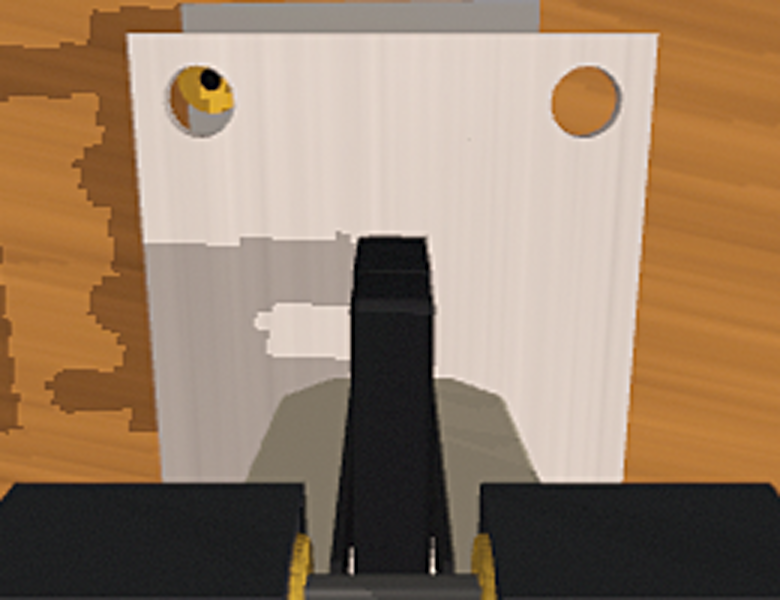

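View pics/s23.png

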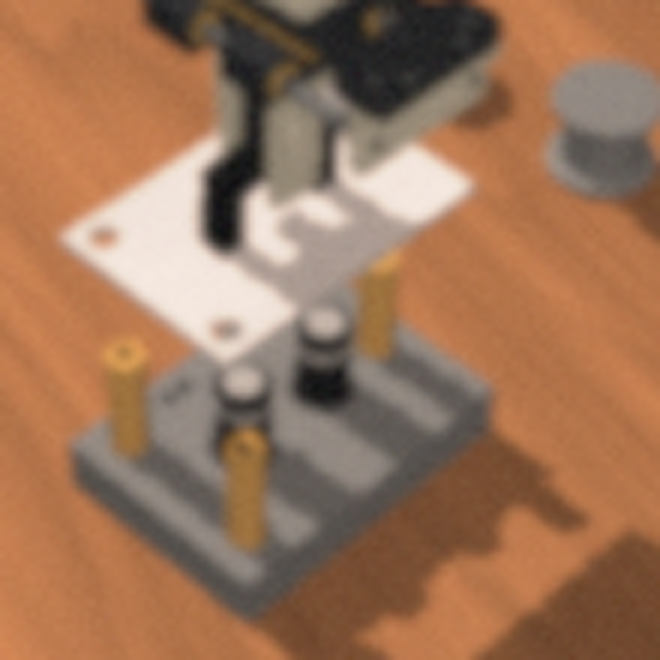

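View pics/t23.png

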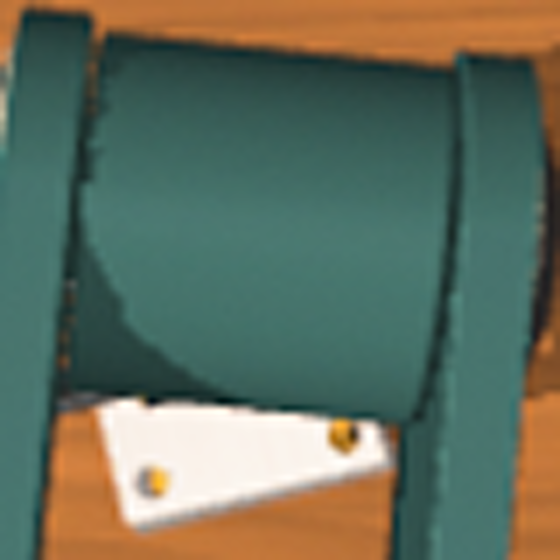

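Request:
{"fn": "apply_moves", "kwargs": {"targets": [[0,-3,0,0,0,-0.011,0],[0,-3,5,0,0,0,0],[0.5,-3,8,0,0,0,0],[0,0,8,0,0,0,0],[0,0,6,0,0,0,0],[0,0,4,0,0,0,0],[0,0,0,0,0,0,0],[0,0,0,0,0,0,0]]}}

```text
clock: 31.0
position: [0.5309, -0.0501, 0.1507]
ee_rot: [-0.0, -0.114, 0.993, 0.0]
wrist_force: [0.0, -0.4, -2.3]
grip_width: 0.0136
```

Run:
```python
from h import *
for i in range(8): d=optics.get_image("wrist")
togo([.5312,-.0501,.131],1.799); crop(d,175,115,170,40,4,"w24.png"); d=optics.get_image("side"); crop(d,220,150,110,110,6,"s24.png");d=optics.get_image("top"); crop(d,250,190,80,50,7,"t24.png")
print(ctrl.state()["clock"])
```

```text
shift tool mm [-0.1  0.  20.1]
yaw now 1.799 rz (tool, down)  0.0
tilt tool z [ 0.0003 -0.0001 -1.    ] pos [ 0.5311 -0.0501  0.1511]
31.5
```

View pics/w24.png

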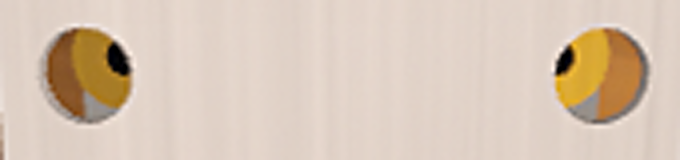

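View pics/s24.png

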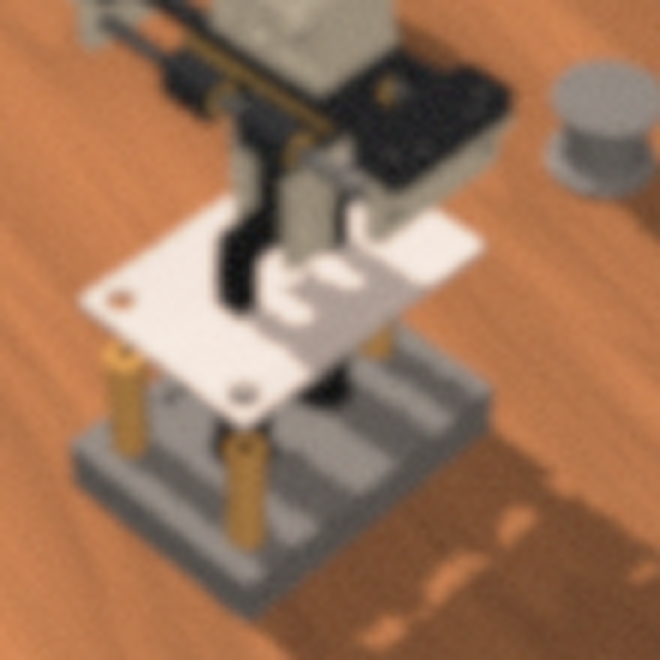

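View pics/t24.png

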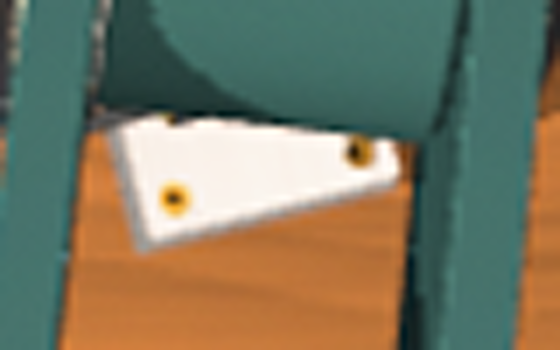

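Request:
{"fn": "apply_moves", "kwargs": {"targets": [[0,0,2,0,0,0,0],[0,0,3,0,0,0,0],[0,0,3,0,0,0,0],[0,0,2,0,0,0,0],[0,0,0,0,0,0,0],[0,0,0,0,0,0,0],[0,0,0,0,0,0,0],[0,0,0,0,0,0,0]]}}

```text
clock: 32.17
position: [0.5311, -0.0502, 0.1411]
ee_rot: [0.0, -0.114, 0.993, -0.0]
wrist_force: [-0.1, 0.5, -2.7]
grip_width: 0.0139
```

Run:
```python
from h import *
for i in range(6): d=optics.get_image("wrist")
togo([.5312,-.0501,.131],1.799); 
a=d["img"][115:155,178:214,::-1];b=d["img"][115:155,308:344,::-1]
cv2.imwrite("pics/w25.png",cv2.resize(np.hstack([a,b]),None,fx=10,fy=10,interpolation=cv2.INTER_CUBIC)); d=optics.get_image("side"); crop(d,225,180,60,50,10,"s25.png");d=optics.get_image("top"); crop(d,250,190,80,50,8,"t25.png")
```

```text
shift tool mm [-0.2  0.  10. ]
yaw now 1.799 rz (tool, down)  0.0
tilt tool z [ 0.0002 -0.     -1.    ] pos [ 0.5311 -0.0502  0.141 ]
```

View pics/w25.png

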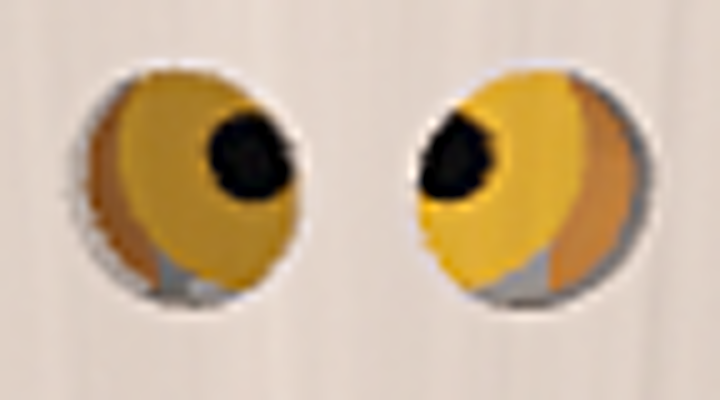

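View pics/s25.png

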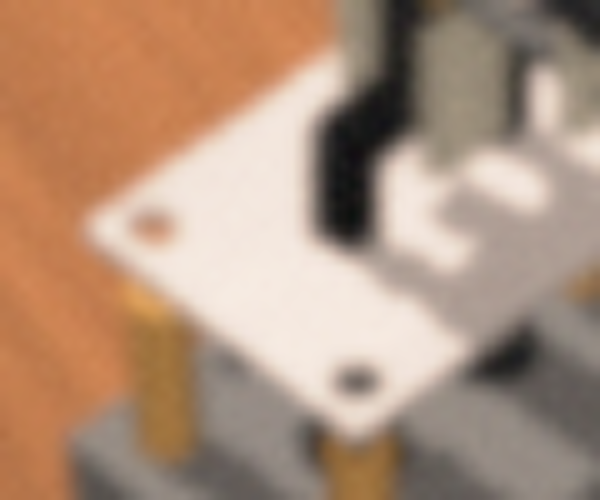

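View pics/t25.png

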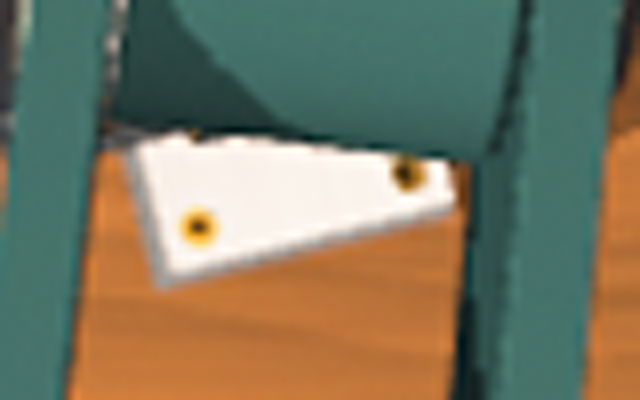

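Run:
```python
from h import *
d=optics.get_image("wrist");p,R=pose(); zt=p[2]-.031+.005
def T(u,v,z): return 1000*R.inv().apply(unproj(d,u,v,z)-p)
h1,h0=T(196.15,132.95,zt),T(325.05,132.95,zt); t1,t0=T(202.75,130.05,.09),T(316.55,130.25,.09)
print(h1,h0,t1,t0,"move",t1-h1,t0-h0)
for dz in (-.002,.002):
  print(dz,T(202.75,130.05,.09+dz)-h1)
d=optics.get_image("top"); L=cr([(199,227),(408,175)],8,(250,190)); p,R=pose()
for q,hh in zip(L,(H[0],H[1])): 
    a=unproj(d,*q,.09); b=p+R.apply([-hh[0]+0,hh[1],0]); print("top thread?",a)
```

```text
[ 61.745  -36.8101  25.999 ] [61.7429 38.2804 25.9972] [ 61.3863 -37.529   50.9747] [61.2542 37.8126 50.9729] move [-0.3588 -0.7189 24.9757] [-0.4887 -0.4678 24.9757]
-0.002 [-0.5204 -1.0914 26.9757]
0.002 [-0.1971 -0.3464 22.9757]
top thread? [ 0.4631 -0.0276  0.09  ]
top thread? [ 0.48  -0.103  0.09 ]
```

Request:
{"fn": "apply_moves", "kwargs": {"targets": [[-0.4,-0.5,2,0,0,0,0],[0,0,3,0,0,0,0],[0,0,3,0,0,0,0],[0,0,2,0,0,0,0],[0,0,0,0,0,0,0],[0,0,0,0,0,0,0],[0,0,0,0,0,0,0],[0,0,0,0,0,0,0]]}}

```text
clock: 33.33
position: [0.5316, -0.0505, 0.1311]
ee_rot: [0.0, -0.114, 0.993, -0.0]
wrist_force: [-0.5, -0.1, -2.7]
grip_width: 0.0136
```

Run:
```python
from h import *
for i in range(10): d=optics.get_image("wrist")
togo([.5312,-.0501,.131],1.799); s=ctrl.state(); print(s["clock"],s["wrist_force"],s["grip_width"])
a=d["img"][115:155,178:214,::-1];b=d["img"][115:155,308:344,::-1]
cv2.imwrite("pics/w26.png",cv2.resize(np.hstack([a,b]),None,fx=10,fy=10,interpolation=cv2.INTER_CUBIC)); d=optics.get_image("side"); crop(d,215,150,110,110,7,"s26.png")
```

```text
shift tool mm [ 0.2  0.5 -0. ]
yaw now 1.799 rz (tool, down)  -0.0
tilt tool z [ 0. -0. -1.] pos [ 0.5315 -0.0506  0.131 ]
33.8333 [-1.0889 -0.2067 -3.5761] 0.013933293358845406
```

View pics/w26.png

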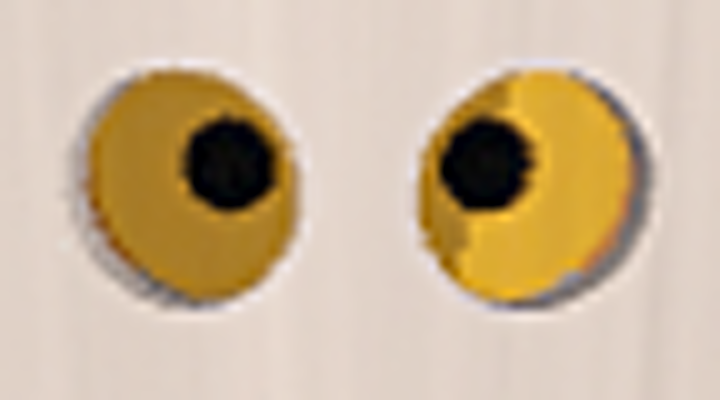

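View pics/s26.png

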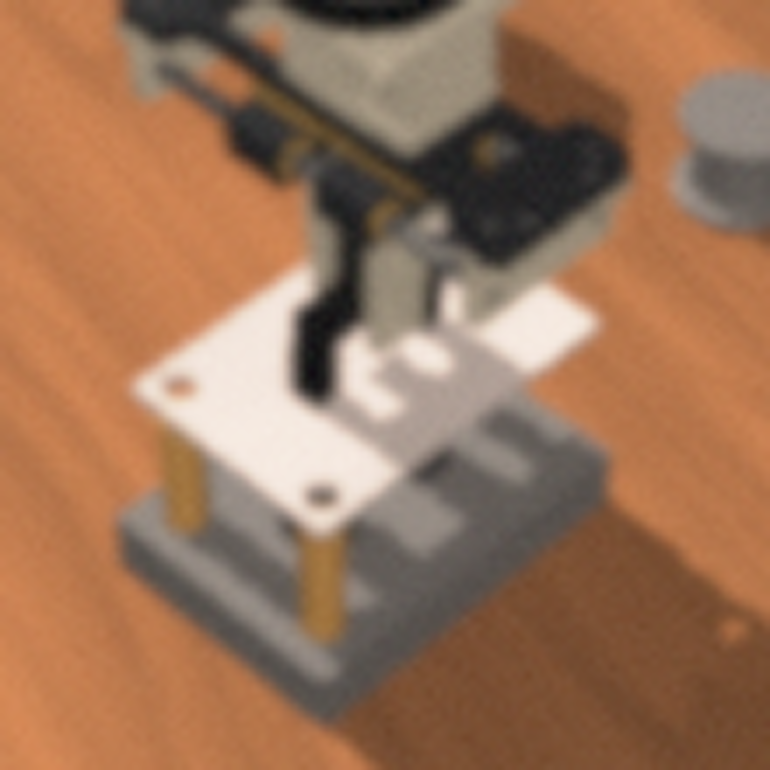

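Run:
```python
from h import *
d=optics.get_image("wrist");p,R=pose(); zt=p[2]-.031+.005
def T(x,y,z,o): return 1000*R.inv().apply(unproj(d,(x+.5)/10-.5+o,(y+.5)/10-.5+115,z)-p)
print(T(230,164,.09,178)-T(186,184,zt,178), T(486,164,.09,272)-T(535,184,zt,272)); s=ctrl.state();print(s["dq"].round(4),R.as_matrix()[:,2])
```

```text
[-0.1036 -0.2618 14.9255] [-0.1034 -0.0145 14.9255]
[-0.0016  0.0013  0.0007  0.0006 -0.0017  0.0024] [-0. -0. -1.]
```

Residual sideways offsets are below 0.3 mm, the plate is level with a 10 mm gap, and the arm is at rest. Handing in.

Run:
```python
from rig import ctrl
print(ctrl.job_done()); s=ctrl.state(); print(s["clock"],s["position"],s["grip_width"])
```

```text
the job is handed in; nothing more can be done
None
the job is handed in; nothing more can be done
```

The job is handed in at about 34 s: a cell stands in well 1, the other in well 2, and the arm is holding the large white cover over the pillars. No verdict came back.

- **Cells:** I put the far cell in well 1 first and let it go, then the near cell in well 2. Both went down without notable contact force. The top and side pictures taken before I fetched the cover show both standing upright in their wells. With the cover in place they are mostly hidden, so I could not check them again.
- **Cover:** It is gripped by the handle at 45 N, about 3 N shows at the wrist, and the tool reads as pointing straight down. From the height at which I gripped the handle, its underside is about 10 mm above the pillar tops.
- **Hole alignment:** Seen by the wrist camera, holes 0 and 1 sit within about 0.3 mm sideways of their threads. Hole 2 could not be seen in the final pose. Its alignment follows from the plate's shape and from the yaw of the other two holes, which match.
- **Disagreement between cameras:** The first wrist measurement, taken before the arm had settled, differed from the fixed cameras by up to 4 mm. I used settled readings and relative measurements from then on.
- **Other objects:** I moved nothing near the reel, jar or screwdriver, but did not measure them again at the end.

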